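Fetch the chopstick case from behind the stores

TASK

I need the chopstick case from the back of the steel tray. Stand the three things in front of it (food box, tea tin and spice box) side by side on the chopping board, lay the case lengthwise in the middle of the wooden serving tray, and then put the three back as one straight stack in the middle of the steel tray, widest at the bottom and narrowest on top. Do not shift or knock over the soy-sauce bottle or the pepper mill.

Things in the scene. Friction and masses are not known exactly. Their poses are not given: they have to be found in the camera images.
- food_box_center (a point): Centre (half-way up) of the white enamel food box with a flat wooden lid: 66 mm along its x, 80 mm along its y, 76 mm high, 0.26 kg. Axes: z up; at the start its x and y agree with the steel tray's within 0.04 rad. Lid fixed, flush with the sides. It starts in a row with the tin and the spice box across the front half of the steel tray, in any order, gaps of 8 to 35 mm.
- tea_tin_center (a point): Centre (half-way up) of the round steel tea tin with a flat lid: 58 mm in diameter, 74 mm high, 0.16 kg. z up. The row of three stands only 6 to 26 mm in front of the chopstick case but is taller than it (the case's top is 37 mm above the table): fingers have room in front of the row and, behind it, above the case.
- spice_box_center (a point): Centre (half-way up) of the small square wooden spice box: 42 x 42 mm, 70 mm high, 0.08 kg. z up; at the start its sides are parallel to the steel tray's within 0.04 rad.
- chopstick_case_center (a point): Centre (half-way up) of the long flat dark-wood chopstick case: 60 mm along its x, 200 mm along its y, 34 mm high, 0.22 kg, lid fixed. It starts along the rear half of the steel tray, its y parallel to the tray's y within 0.04 rad, with about 30 mm between its far side and the tray's far rim.
- steel_tray: Shallow light-grey metal tray, fixed: 186 mm along x, 264 mm along y, floor 3 mm thick, 12 mm high rim, 3 mm thick. Origin: centre of its underside, on the table. x points away from the robot (within 0.15 rad), towards the rear half of the tray; z up.
- board: Pale wooden chopping board, fixed: 150 mm along x, 250 mm along y, 16 mm thick, empty. x points away from the robot, within 0.15 rad. Origin: centre of its underside, on the table.
- serving_tray: Red-brown lacquered wooden serving tray, fixed: 130 mm along x, 252 mm along y, floor 6 mm thick, rim 10 mm high (above the table) and 7 mm thick, so the inside measures 116 x 238 mm, empty. x points away from the robot, within 0.15 rad. Origin: centre of its underside, on the table.
- soy_bottle: Soy-sauce bottle, dark brown with a white spout cap: 58 mm in diameter, 128 mm high, loose. Origin: centre of its underside. Bystander: leave it alone.
- pepper_mill: Turned wooden pepper mill: 52 mm in diameter, 140 mm high, loose. Origin: centre of its underside. Bystander: leave it alone.

How it is judged:
By the outcome, as a careful person would: the job done as asked, in the order asked, and still so for the second after the job is handed in, with the robot touching nothing.
It also fails if it takes over 150 s, if anything falls off the work surface, if the arm or the gripper's body presses on something with over 40 N, if the wrist force passes 120 N, or if a joint passes its speed limit or range.

ROBOT

A 6-joint arm with a two-finger parallel gripper is mounted at the origin on the work surface. World frame = base frame: x ahead of the robot, y to its left, z up, the work surface at z = 0. Lengths are in m, angles in rad, forces in N, time in s.
With the tool pointing down it reaches from about 0.375 to 0.975 m from the base axis. Payload 3.8 kg.
Tool frame: the origin (TCP) lies at the very end of the fingers, on their centre line; the grasp point (between the pads) lies behind it (bot.tcp_to_grasp is the y of the grasp point in the tool frame, in m); y points along the fingers, z is the direction in which the jaws open and shut, and the axes are right-handed (so a half turn about y gives the same grasp; the last joint's range is limited). The gripper opens to 85 mm and grips with 20 to 120 N. Pads are 22 mm wide; open, the fingers measure 114 mm over their backs; the gripper's body (76 mm by 85 mm) begins 54 mm behind the grasp point. The pads swing forward as they close: fully open they stand 13 mm farther back than shut.
Start: joints at [-1.141, 0.264, 1.604, -0, 1.274, -0.037], TCP at [0.304, -0.603, 0.231] pointing down, gripper open.
Joint ranges: [-2.63, 2.63], [-0.94, 2.18], [0.31, 2.57], [-1.31, 4.45], [0, 2.66], [-2.55, 2.55]. Speed limits (rad/s): [2.57, 2.57, 3.14, 3.14, 3.14, 3.14].

INTERFACE

Orientations are given as a rotation vector (axis times angle).
In Python, from workcell import bot, optics, workorder gives the robot as it stands.
- The arm moves only by the shell command python3 -m handwheel 'ROWS' [FORCE]. ROWS is JSON, a list of rows, each a list of 7 numbers: the shift along the tool's x, y, z in m, then the turn, a rotation vector about the tool's x, y, z in rad, then the opening, from 0 (shut) to 1 (fully open). A call has 1 to 8 rows; each row shifts and turns the commanded pose from where the row before left it, along the tool's axes as they then stand; what a row does not reach is not made up. A row lasts 1/8 s, in which the tool goes at most 62.5 mm and 10.7 degrees, less where a joint would pass 70% of its speed; a pose out of reach is approached as far as the arm can. A call with a gripper value outside its range is refused whole. The fingers move at their own pace and stop on an object; FORCE is the grip in N (left out, the last holds). Time passes only in rows, so rows that do not move let the fingers close. It gives the time, the measured TCP pose, the force and the opening at its end, in the units of the state.
- bot.read_state(): the state, without advancing time (a new reading comes with each control period).
- optics.read_camera(name): name is "scene" or "top" or "wrist"; returns a dict with "image" (480x640x3 uint8, red, green, blue), "z_map" (480x640 float32, m along the optical axis (not along the pixel's ray), 0 where there is no reading), "mtx" (3x3 intrinsics, pixels), "world_from_camera" (4x4, takes a point from camera to world coordinates); the wrist camera has in their place "hand_eye" (4x4, takes a point from camera to tool coordinates, whose origin is the TCP and whose axes are the tool frame's). Camera axes: x right, y down, z forward; pixel columns grow to the right and rows downward; lengths in m; the calibration is good to about 2 mm. A picture is of the moment at which its call begins: read the wrist's pose just before it.
- workorder.finish_job(): hands the job in, once; it reports no verdict.
The state is a dict: "time": time; "q": joint angles; "joint_vel": joint speeds; "joint_torque": joint torques, N m; "tool_pos": TCP position; "tcp_rot": TCP orientation; "wrist_force": force on the tool from outside, world axes, zero at the start; "torque": the same for the moment, N m; "width": opening from 0.0 (shut) to 1.0 (fully open).
Only numpy, scipy, OpenCV 4.12 (cv2) and the standard library are available. Lean on these libraries where they do the work, as an engineer would, in place of code of your own. Each camera call takes 0.05 s, during which the arm holds its last target.

## Working session

There is one attempt and no reset: what is moved stays moved. The work goes in short steps, Python scripts to look and compute and a shell command to move; the robot and the scene stay as the last step left them, time stands still between calls to the robot, and variables do not carry over. Pictures are saved under pics/ and viewed, and the job is handed in when it is done.

```bash
ls; mkdir -p pics
cat > h.py <<'E'
import numpy as np, cv2
from scipy.spatial.transform import Rotation as R
from workcell import bot, optics, workorder
def snap(n,f):
    c=optics.read_camera(n); cv2.imwrite('pics/'+f+'.png',c['image'][:,:,::-1]); return c
E
python3 - <<'E'
from h import *
import pickle
s=bot.read_state(); print(s, bot.tcp_to_grasp)
for n in('scene','top','wrist'):
    c=snap(n,n+'0'); pickle.dump(c,open(n+'0.pkl','wb')); print(n,c['mtx'].round(1).tolist(), c.get('world_from_camera',c.get('hand_eye')).round(3).tolist())
print(R.from_rotvec(s['tcp_rot']).as_matrix().round(3))
E
```

```text
pics
{'time': 0.0, 'q': array([-1.14091966e+00,  2.64768217e-01,  1.60539849e+00, -2.25264358e-05,
        1.27368569e+00, -3.69124117e-02]), 'joint_vel': array([-0.00142665,  0.00032203, -0.00094772,  0.00056989,  0.00140989,
       -0.00053977]), 'joint_torque': array([ 8.73797362e-04, -5.15105367e+01, -3.67317009e+01,  8.52141943e-05,
        1.29033043e-02,  1.11025250e-05]), 'tool_pos': array([ 0.30344022, -0.60212266,  0.22993864]), 'tcp_rot': array([-0.4668377 ,  1.96399748, -1.95953698]), 'wrist_force': array([-0.24497996,  0.35709272,  0.04310296]), 'torque': array([ 0.01894583, -0.00922537, -0.03028068]), 'width': 0.9985616979661784} -0.0187
scene [[571.0, 0.0, 317.6], [0.0, 571.0, 236.1], [0.0, 0.0, 1.0]] [[-0.852, 0.368, -0.373, 1.052], [0.524, 0.58, -0.624, 0.741], [-0.013, -0.727, -0.686, 0.89], [0.0, 0.0, 0.0, 1.0]]
top [[496.4, 0.0, 325.6], [0.0, 496.4, 233.9], [0.0, 0.0, 1.0]] [[-0.025, -0.985, 0.17, 0.398], [-1.0, 0.027, 0.006, -0.005], [-0.011, -0.17, -0.985, 1.233], [0.0, 0.0, 0.0, 1.0]]
wrist [[357.5, 0.0, 316.8], [0.0, 357.5, 235.7], [0.0, 0.0, 1.0]] [[0.0, 0.962, 0.271, -0.069], [-0.0, -0.271, 0.962, -0.141], [1.0, -0.0, 0.0, -0.0], [0.0, 0.0, 0.0, 1.0]]
[[-0.893 -0.001  0.45 ]
 [-0.45   0.002 -0.893]
 [-0.    -1.    -0.002]]
```

View pics/top0.png

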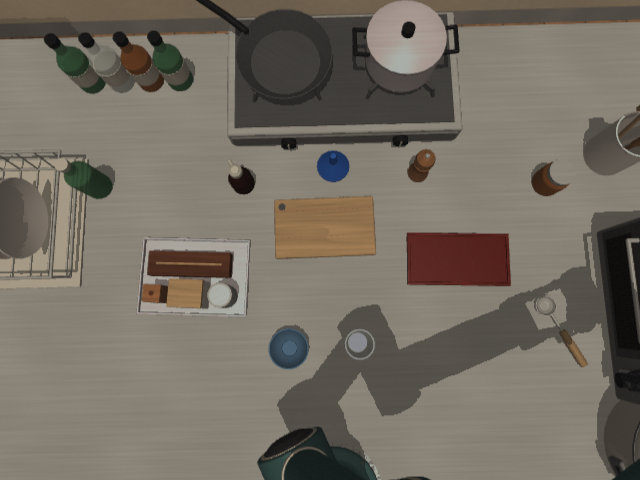

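View pics/scene0.png

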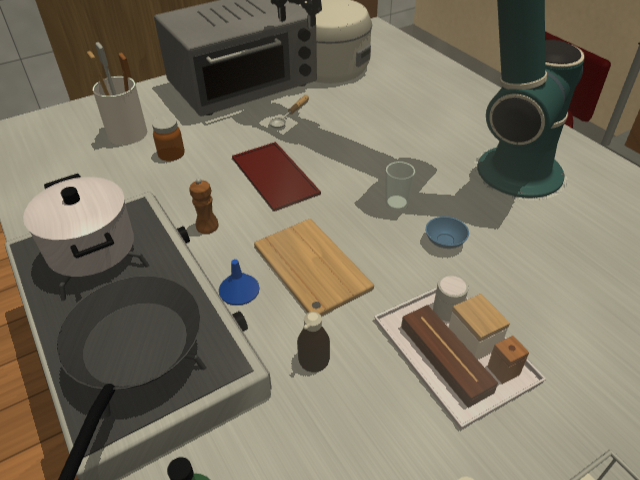

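The top view shows the steel tray at about (193,277). In its front row, left to right, are the spice box (153,293), food box (185,293) and tin (220,293), with the case behind at (190,263). The board is at (325,227), the serving tray at (458,259), the bottle at (240,178) and the mill at (421,165).

```bash
cat >> h.py <<'E'
def cloud(c,s=None):
    z=c['z_map'].astype(float); K=c['mtx']; v,u=np.mgrid[0:480,0:640]
    P=np.stack([(u-K[0,2])/K[0,0]*z,(v-K[1,2])/K[1,1]*z,z,np.ones_like(z)],-1)
    if 'hand_eye' in c:
        T=np.eye(4);T[:3,:3]=R.from_rotvec(s['tcp_rot']).as_matrix();T[:3,3]=s['tool_pos'];T=T@c['hand_eye']
    else: T=c['world_from_camera']
    W=(P@T.T)[...,:3]; W[z<=0]=np.nan; return W
def rect(xy):
    (cx,cy),(w,h),a=cv2.minAreaRect((xy*1000).astype(np.float32)); 
    return 'c=(%.1f,%.1f) size=(%.1f,%.1f) ang=%.1f'%(cx,cy,w,h,a)
def blobs(W,zlo,zhi,mask=None,minpix=60):
    m=(W[...,2]>zlo)&(W[...,2]<zhi)
    if mask is not None: m&=mask
    n,l,st,ce=cv2.connectedComponentsWithStats(m.astype(np.uint8),connectivity=4)
    for i in range(1,n):
        if st[i,4]>=minpix:
            p=W[l==i]; print('px',ce[i].round(0),'n',st[i,4],'z %.1f'%(np.median(p[:,2])*1000),rect(p[:,:2]), 'mean',(p[:,:2].mean(0)*1000).round(1))
E
python3 - <<'E'
from h import *
import pickle
c=pickle.load(open('top0.pkl','rb')); W=cloud(c)
print('table z',np.nanmedian(W[330:340,150:250,2]))
m=np.zeros((480,640),bool); m[140:330,130:530]=1
for lo,hi in((.004,.014),(.011,.022),(.028,.046),(.06,.085),(.1,.16)):
    print(lo,hi); blobs(W,lo,hi,m)
h=cv2.cvtColor(c['image'],cv2.COLOR_RGB2HSV)
for p in((458,259),(325,227),(142,270),(240,178)): print(p,h[p[1],p[0]],W[p[1],p[0]])
E
```

```text
table z 0.0010305197300787272
0.004 0.014
px [330. 174.] n 136 z 9.5 c=(769.7,-12.4) size=(82.4,42.6) ang=66.4 mean [763.7 -13.3]
px [458. 258.] n 4665 z 7.4 c=(542.0,-323.1) size=(262.6,137.7) ang=88.4 mean [ 539.4 -324.1]
px [203. 241.] n 72 z 6.8 c=(600.5,310.3) size=(56.1,19.1) ang=84.7 mean [598.9 309.2]
px [144. 258.] n 80 z 7.1 c=(560.6,457.7) size=(19.3,51.0) ang=89.0 mean [560.2 455.9]
px [234. 276.] n 70 z 6.0 c=(514.5,236.7) size=(41.0,31.9) ang=10.8 mean [511.  230.6]
px [239. 298.] n 91 z 5.4 c=(456.3,216.5) size=(26.2,54.8) ang=78.4 mean [455.1 218.1]
px [144. 306.] n 79 z 6.3 c=(442.9,449.2) size=(33.4,26.6) ang=88.6 mean [442.5 452.4]
0.011 0.022
px [333. 167.] n 222 z 16.6 c=(786.2,-19.8) size=(74.3,68.9) ang=87.7 mean [779.  -19.8]
px [324. 227.] n 5746 z 16.7 c=(627.9,5.4) size=(150.4,250.2) ang=0.8 mean [626.6   5.1]
px [144. 268.] n 217 z 14.2 c=(526.5,457.6) size=(62.2,196.2) ang=69.6 mean [534.9 454.1]
px [187. 238.] n 62 z 15.1 c=(605.8,348.8) size=(83.4,3.7) ang=88.7 mean [605.8 347.1]
px [246. 285.] n 120 z 14.8 c=(489.6,200.9) size=(8.5,157.4) ang=85.4 mean
[... 662 characters left out ...]

px [185. 293.] n 1033 z 79.6 c=(468.4,333.1) size=(82.5,66.1) ang=85.9 mean [467.8 330.8]
px [220. 294.] n 515 z 78.0 c=(462.7,252.1) size=(57.5,55.5) ang=88.1 mean [462.1 250.9]
px [151. 292.] n 350 z 73.6 c=(471.6,412.8) size=(43.0,42.0) ang=88.1 mean [470.6 411.4]
0.1 0.16
px [425. 159.] n 329 z 124.1 c=(764.0,-235.7) size=(45.0,43.6) ang=80.3 mean [ 760.9 -233.5]
px [235. 170.] n 174 z 126.0 c=(749.0,213.0) size=(38.7,30.6) ang=62.8 mean [746.6 208.9]
(458, 259) [  3 164  87] [ 0.53722759 -0.32352996  0.00972398]
(325, 227) [ 16 118 155] [0.62576866 0.00326277 0.01421233]
(142, 270) [ 8 28 73] [0.52984943 0.45770024 0.01523434]
(240, 178) [  2 137  28] [0.73487679 0.20194581 0.0941841 ]
```

```bash
python3 -m handwheel '[[0,-0.01,0,0,-0.185,0,1],[0,-0.01,0,0,-0.185,0,1],[0,-0.01,0,0,-0.185,0,1],[0,-0.01,0,0,-0.185,0,1],[0,0,0,0,-0.185,0,1],[0,0,0,0,-0.18,0,1],[0,0,0,0,0,0,1]]'
```

```text
time: 1.02
tool_pos: [0.3037, -0.6026, 0.2708]
tcp_rot: [-1.208, 1.211, -1.209]
wrist_force: [0.1, -0.0, -0.0]
width: 1.0
```

```bash
python3 -m handwheel '[[-0.04,0,0.04,0,0,0,1],[-0.04,0,0.04,0,0,0,1],[-0.04,0,0.04,0,0,0,1],[-0.04,0,0.04,0,0,0,1],[-0.04,0,0.04,0,0,0,1],[-0.04,0,0.03,0,0,0,1],[0,0,0,0,0,0,1],[0,0,0,0,0,0,1]]'
python3 - <<'E'
from h import *
import pickle
s=bot.read_state(); c=snap('wrist','w1'); pickle.dump((s,c),open('w1.pkl','wb'))
W=cloud(c,s); print(s['tool_pos'],R.from_rotvec(s['tcp_rot']).as_matrix().round(3).tolist())
blobs(W,.004,.02)
E
```

```text
time: 2.02
tool_pos: [0.5334, -0.3626, 0.2711]
tcp_rot: [-1.21, 1.21, -1.209]
wrist_force: [0.0, -0.8, -0.5]
width: 0.999
[ 0.53336545 -0.36255449  0.2710636 ] [[-0.0, -0.001, 1.0], [-1.0, -0.0, -0.0], [0.0, -1.0, -0.001]]
px [324. 149.] n 23700 z 5.2 c=(540.7,-323.6) size=(252.6,129.7) ang=87.8 mean [ 541.1 -312.6]
px [525.  81.] n 595 z 14.3 c=(757.0,-237.4) size=(35.2,51.2) ang=6.9 mean [ 748.4 -239.7]
px [611. 135.] n 416 z 16.9 c=(846.7,-293.8) size=(10.3,92.8) ang=5.5 mean [ 847.1 -294.2]
px [227. 329.] n 652 z 8.8 c=(422.4,-526.4) size=(50.9,45.4) ang=82.8 mean [ 420.5 -531. ]
```

View pics/w1.png

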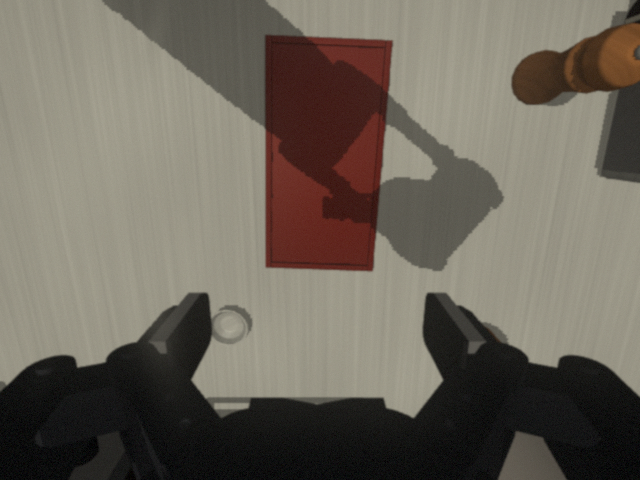

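```bash
python3 -m handwheel '[[-0.05,0,0.02,0,0,0,1],[-0.05,0,0.02,0,0,0,1],[-0.05,0,0.02,0,0,0,1],[-0.05,0,0.02,0,0,0,1],[-0.05,0,0,0,0,0,1],[-0.05,0,0,0,0,0,1],[-0.0,0,0,0,0,0,1],[0,0,0,0,0,0,1]]'
python3 - <<'E'
from h import *
import pickle
s=bot.read_state(); c=snap('wrist','w2'); pickle.dump((s,c),open('w2.pkl','wb'))
W=cloud(c,s); print(s['tool_pos'])
blobs(W,.010,.02)
E
python3 -m handwheel '[[-0.05,0,-0.03,0,0,0,1],[-0.05,0,-0.03,0,0,0,1],[-0.05,0,-0.03,0,0,0,1],[-0.05,0,-0.03,0,0,0,1],[-0.05,0,-0.03,0,0,0,1],[-0.05,0,0,0,0,0,1],[-0.04,0,0,0,0,0,1],[0,0,0,0,0,0,1]]'
python3 - <<'E'
from h import *
import pickle
s=bot.read_state(); c=snap('wrist','w3'); pickle.dump((s,c),open('w3.pkl','wb'))
W=cloud(c,s); print(s['tool_pos'])
for a,b in((.028,.044),(.062,.085)): print(a);blobs(W,a,b,None,200)
h=cv2.cvtColor(c['image'],cv2.COLOR_RGB2HSV); print(np.isnan(W).mean())
m=(W[...,2]>.0075)&(W[...,2]<.02); print('rim');blobs(W,.009,.02,None,100)
E
```

```text
time: 3.08
tool_pos: [0.6131, -0.0639, 0.2713]
tcp_rot: [-1.209, 1.209, -1.21]
wrist_force: [0.5, -0.1, 0.9]
width: 1.002
[ 0.61309805 -0.06388478  0.27134358]
px [26. 35.] n 2228 z 14.4 c=(332.9,96.1) size=(71.8,69.1) ang=85.3 mean [323.6 100.4]
px [331. 120.] n 33669 z 14.8 c=(628.6,5.7) size=(150.2,250.2) ang=0.9 mean [628.3  16.6]
px [529. 175.] n 735 z 16.9 c=(846.3,-52.2) size=(256.9,2.4) ang=90.0 mean [846.2 -40.9]
px [467. 155.] n 1156 z 14.8 c=(786.9,-19.6) size=(74.9,71.5) ang=84.2 mean [776.9 -16.4]
px [ 96. 196.] n 220 z 15.2 c=(363.1,-62.5) size=(18.9,52.2) ang=13.4 mean [366.6 -60.5]
px [420. 333.] n 85 z 14.4 c=(742.9,-234.9) size=(5.7,29.4) ang=0.4 mean [ 742.4 -234. ]
time: 4.12
tool_pos: [0.4636, 0.2782, 0.2713]
tcp_rot: [-1.21, 1.208, -1.208]
wrist_force: [0.3, -0.7, 0.5]
width: 1.0
[0.46355476 0.27824131 0.27127441]
0.028
px [393. 135.] n 11933 z 35.8 c=(541.7,337.7) size=(200.3,60.5) ang=87.1 mean [541.5 345.2]
px [553. 254.] n 500 z 36.3 c=(732.5,217.9) size=(57.1,25.9) ang=62.8 mean [726.9 220.8]
px [626. 346.] n 528 z 35.2 c=(838.8,109.9) size=(75.9,19.2) ang=
[... 511 characters left out ...]
 121.] n 4053 z 12.4 c=(512.6,331.0) size=(267.5,189.9) ang=86.9 mean [517.2 354.4]
px [360. 153.] n 176 z 14.6 c=(511.2,323.4) size=(149.1,0.5) ang=87.2 mean [511.4 327.5]
px [541. 248.] n 296 z 14.6 c=(732.4,217.5) size=(57.3,26.5) ang=63.7 mean [726.5 220.6]
px [624. 327.] n 153 z 16.9 c=(847.7,116.6) size=(48.3,6.0) ang=89.4 mean [846.4 118.3]
px [494. 325.] n 534 z 14.6 c=(681.5,113.9) size=(36.8,39.0) ang=89.5 mean [685.7 119.9]
px [407. 366.] n 4250 z 14.8 c=(589.9,55.7) size=(75.0,151.3) ang=1.0 mean [581.5  60.1]
px [224. 351.] n 798 z 13.8 c=(346.7,91.4) size=(71.6,47.3) ang=73.7 mean [345.8  81.8]
px [  9. 366.] n 511 z 11.5 c=(63.0,62.5) size=(33.2,38.2) ang=41.4 mean [65.3 57.9]
```

View pics/w3.png

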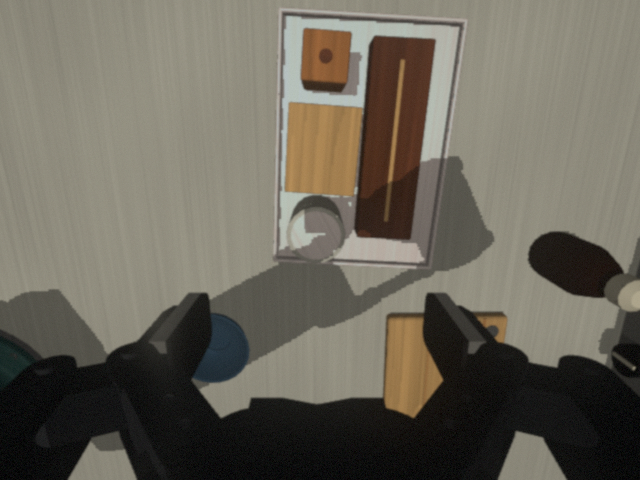

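View pics/w2.png

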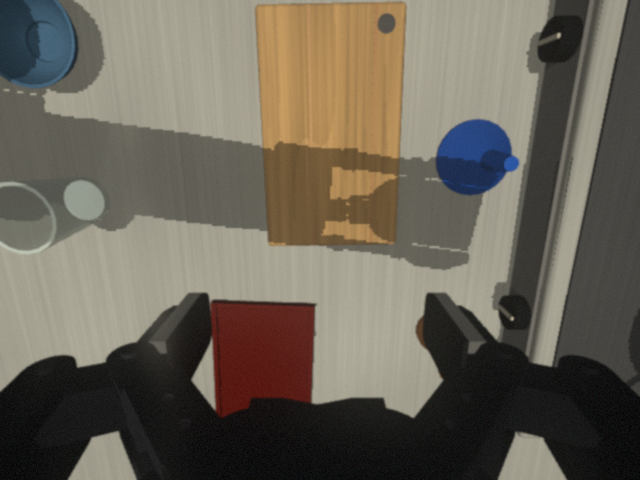

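Views: in w3 the spice box is at (325,56), food box at (322,148), tin at (315,233) and case at (393,135). w2 shows the board, and w1 the serving tray at (324,149). All rectangles come out at their true sizes, so I'm going for the food box, with jaws along the tray's x.

```bash
python3 -m handwheel '[[-0.028,0.03,0.0025,0,0,0,1],[-0.028,0.03,0.0025,0,0,0,1],[0,0.04,0,0,0.07,0,1],[0,0.04,0,0,0,0,1],[0,0,0,0,0,0,1],[0,0,0,0,0,0,1]]'
```

```text
time: 4.92
tool_pos: [0.4692, 0.3326, 0.1327]
tcp_rot: [-1.173, 1.26, -1.261]
wrist_force: [0.1, 1.1, 0.3]
width: 1.001
```

```bash
cat > st.py <<'E'
from h import *
s=bot.read_state(); M=R.from_rotvec(s['tcp_rot']).as_matrix(); print('t',s['time'],s['tool_pos'].round(4),'yaw %.3f'%np.arctan2(M[1,2],M[0,2]),'tilt',M[2].round(3),'w',s['width'].round(3),'F',s['wrist_force'].round(1))
E
python3 -m handwheel '[[-0.001,0.03,0,0,0,0,1],[0,0.03,0,0,0,0,1],[0,0.0,0,0,0,0,1]]'; python3 st.py
python3 - <<'E'
from h import *
s=bot.read_state();c=snap('wrist','w4');snap('scene','s4')
E
```

```text
time: 5.3
tool_pos: [0.4677, 0.3336, 0.0714]
tcp_rot: [-1.177, 1.261, -1.26]
wrist_force: [-0.1, -0.1, 0.0]
width: 0.999Traceback (most recent call last):
  File "st.py", line 2, in <module>
    s=bot.read_state(); M=R.from_rotvec(s['tcp_rot']).as_matrix(); print('t',s['time'],s['tool_pos'].round(4),'yaw %.3f'%np.arctan2(M[1,2],M[0,2]),'tilt',M[2].round(3),'w',s['width'].round(3),'F',s['wrist_force'].round(1))
                                                                                                                                                                            ^^^^^^^^^^^^^^^^
AttributeError: 'float' object has no attribute 'round'
```

View pics/w4.png

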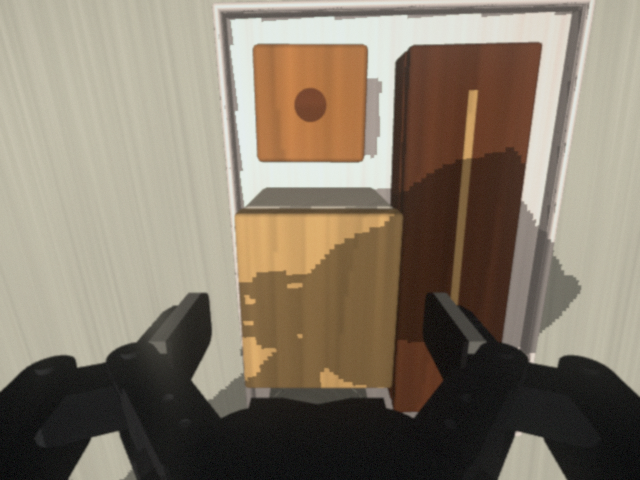

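The picture shows the food box lid (x 237–402) centred between the fingers (pad tips at 210 and 428), with a clear margin on both sides. I'll descend and grip.

```bash
sed -i "s/s\['width'\].round(3)/round(float(s['width']),3)/" st.py
python3 -m handwheel '[[0,0.02,0,0,0,0,1],[0,0.017,0,0,0,0,1],[0,0,0,0,0,0,1],[0,0,0,0,0,0,0.6],[0,0,0,0,0,0,0.5],[0,0,0,0,0,0,0.5],[0,0,0,0,0,0,0.5],[0,0,0,0,0,0,0.5]]' 30; python3 st.py
```

```text
time: 6.4
tool_pos: [0.4679, 0.3344, 0.0344]
tcp_rot: [-1.176, 1.26, -1.26]
wrist_force: [-0.8, -0.2, -3.7]
width: 0.77
t 6.4 [0.4679 0.3344 0.0344] yaw -0.069 tilt [-0. -1.  0.] w 0.77 F [-0.8 -0.2 -3.7]
```

```bash
python3 -m handwheel '[[0,-0.01,0,0,0,0,0.5],[0,-0.03,0,0,0,0,0.5],[0,-0.04,0,0,0,0,0.5],[0,-0.04,0,0,0,0,0.5],[0,0,0,0,-0.085,0,0.5],[0,0,0,0,0,0,0.5]]'; python3 st.py
```

```text
time: 7.15
tool_pos: [0.4681, 0.3345, 0.1555]
tcp_rot: [-1.215, 1.198, -1.198]
wrist_force: [-0.2, -0.6, -3.7]
width: 0.769
t 7.15 [0.4681 0.3345 0.1555] yaw 0.015 tilt [-0.001 -1.     0.001] w 0.769 F [-0.2 -0.6 -3.7]
```

```bash
python3 -m handwheel '[[0.03,0,0.01,0,0,0,0.5],[0.045,0,0.025,0,0,0,0.5],[0.05,0,0.025,0,0,0,0.5],[0.05,0,0.025,0,0,0,0.5],[0.05,0,0.025,0,0,0,0.5],[0.05,0,0.025,0,0,0,0.5],[0.03,0,0.015,0,0,0,0.5],[0.015,0,0.01,0,0,0,0.5]]';python3 -m handwheel '[[0,0,0,0,0,0,0.5],[0,0,0,0,0,0,0.5]]'; python3 st.py
```

```text
time: 8.15
tool_pos: [0.6328, 0.0152, 0.1532]
tcp_rot: [-1.217, 1.202, -1.199]
wrist_force: [0.0, 0.0, -2.8]
width: 0.769
time: 8.4
tool_pos: [0.6321, 0.0183, 0.1538]
tcp_rot: [-1.218, 1.198, -1.196]
wrist_force: [-1.1, -0.1, -2.5]
width: 0.765
t 8.4 [0.6321 0.0183 0.1538] yaw 0.017 tilt [-0.001 -1.    -0.001] w 0.765 F [-1.1 -0.1 -2.5]
```

```bash
python3 -m handwheel '[[0.0075,0.03,-0.0035,0,0,0,0.5],[0,0.04,0,0,0,0,0.5],[0,0.025,0,0,0,0,0.5],[0,0.008,0,0,0,0,0.5],[0,0,0,0,0,0,0.5]]'; python3 st.py
```

```text
time: 9.02
tool_pos: [0.6293, 0.0105, 0.0513]
tcp_rot: [-1.218, 1.197, -1.196]
wrist_force: [-0.6, 0.5, -1.9]
width: 0.77
t 9.025 [0.6293 0.0105 0.0513] yaw 0.017 tilt [-0.    -1.    -0.001] w 0.77 F [-0.6  0.5 -1.9]
```

```bash
python3 -m handwheel '[[0,0.0025,0,0,0,0,0.5],[0,0.001,0,0,0,0,0.5],[0,0.0,0,0,0,0,0.5]]'; python3 st.py
```

```text
time: 9.4
tool_pos: [0.6301, 0.0094, 0.0485]
tcp_rot: [-1.216, 1.197, -1.198]
wrist_force: [-0.4, 0.7, -3.7]
width: 0.769
t 9.4 [0.6301 0.0094 0.0485] yaw 0.016 tilt [ 0.    -1.     0.001] w 0.769 F [-0.4  0.7 -3.7]
```

```bash
python3 -m handwheel '[[0,0.001,0,0,0,0,0.5],[0,0.0005,0,0,0,0,0.5],[0,0.0,0,0,0,0,0.5]]'; python3 st.py
```

```text
time: 9.78
tool_pos: [0.6301, 0.0093, 0.0474]
tcp_rot: [-1.216, 1.197, -1.198]
wrist_force: [-1.2, 0.3, 5.8]
width: 0.768
t 9.775 [0.6301 0.0093 0.0474] yaw 0.016 tilt [ 0.    -1.     0.001] w 0.768 F [-1.2  0.3  5.8]
```

```bash
python3 -m handwheel '[[0,0,0,0,0,0,0.85],[0,0,0,0,0,0,1],[0,0,0,0,0,0,1],[0,-0.03,0,0,0,0,1],[0,-0.04,0,0,0,0,1],[0,-0.04,0,0,0,0,1]]'; python3 -m handwheel '[[-0.03,0,-0.01,0,0,0,1],[-0.05,0,-0.02,0,0,0,1],[-0.06,0,-0.025,0,0,0,1],[-0.06,0,-0.025,0,0,0,1],[-0.06,0,-0.025,0,0,0,1],[-0.06,0,-0.025,0,0,0,1],[-0.06,0,-0.025,0,0,0,1],[-0.02,0,-0.005,0,0.085,0,1]]'; python3 -m handwheel '[[0,0,0,0,0,0,1],[0,0,0,0,0,0,1]]'
python3 - <<'E'
from h import *
s=bot.read_state();c=snap('wrist','w5');W=cloud(c,s)
print(s['tool_pos']);
for a,b in((.03,.044),(.062,.085)):blobs(W,a,b,None,200)
c=snap('top','t5');
E
python3 st.py
```

```text
time: 10.52
tool_pos: [0.6293, 0.0095, 0.1569]
tcp_rot: [-1.217, 1.198, -1.197]
wrist_force: [1.0, 0.5, -0.2]
width: 0.998
time: 11.52
tool_pos: [0.4663, 0.3986, 0.1563]
tcp_rot: [-1.176, 1.259, -1.258]
wrist_force: [0.6, 0.2, 0.8]
width: 0.999
time: 11.78
tool_pos: [0.4683, 0.3947, 0.156]
tcp_rot: [-1.177, 1.259, -1.26]
wrist_force: [0.5, 0.3, 0.5]
width: 0.999
[0.46832159 0.39468615 0.15604183]
px [411. 271.] n 15952 z 35.8 c=(541.7,337.8) size=(200.2,60.5) ang=87.2 mean [539.5 353. ]
px [320. 366.] n 621 z 37.3 c=(462.9,269.5) size=(25.8,57.2) ang=88.8 mean [463.7 276.2]
px [318. 213.] n 4155 z 71.8 c=(471.0,414.0) size=(41.9,42.1) ang=86.1 mean [471.  415.1]
px [320. 392.] n 1017 z 71.7 c=(463.4,274.2) size=(16.7,51.7) ang=88.2 mean [463.4 277.8]
t 11.875 [0.4687 0.3942 0.1561] yaw -0.070 tilt [ 0. -1. -0.] w 1.001 F [-0.  -0.6  0.5]
```

View pics/t5.png

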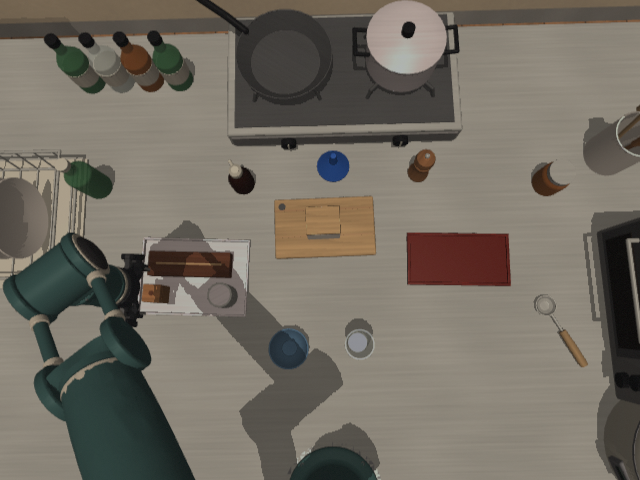

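```bash
python3 -m handwheel '[[-0.02,0.03,0.001,0,-0.005,0,0.7],[0,0.03,0,0,0,0,0.7],[0,0.03,0,0,0,0,0.7],[0,0.02,0,0,0,0,0.7],[0,0.006,0,0,0,0,0.7],[0,0,0,0,0,0,0.7]]'; python3 st.py;  python3 - <<'E'
from h import *
s=bot.read_state();c=snap('wrist','w6')
E
```

```text
time: 12.62
tool_pos: [0.471, 0.4151, 0.0405]
tcp_rot: [-1.178, 1.256, -1.256]
wrist_force: [0.4, 0.4, 0.3]
width: 0.703
t 12.625 [0.471  0.4151 0.0405] yaw -0.064 tilt [-0. -1.  0.] w 0.703 F [0.4 0.4 0.3]
```

View pics/w6.png

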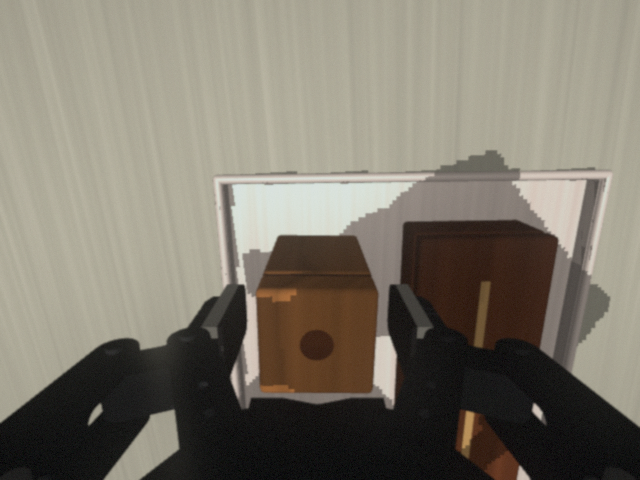

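The spice box (258–377) sits between the pads (245 and 388), above the case. Closing on it and lifting.

```bash
python3 -m handwheel '[[0,0,0,0,0,0,0.5],[0,0,0,0,0,0,0.3],[0,0,0,0,0,0,0.3],[0,0,0,0,0,0,0.3],[0,0,0,0,0,0,0.3]]' 25; python3 st.py; python3 -m handwheel '[[0,-0.01,0,0,0,0,0.3],[0,-0.03,0,0,0,0,0.3],[0,-0.04,0,0,0,0,0.3],[0,-0.04,0,0,0,0,0.3],[0,0,0,0,-0.08,0,0.3],[0,0,0,0,0,0,0.3]]'; python3 st.py
```

```text
time: 13.3
tool_pos: [0.4716, 0.4161, 0.0419]
tcp_rot: [-1.176, 1.255, -1.256]
wrist_force: [-0.2, -0.1, 5.8]
width: 0.487
t 13.3 [0.4716 0.4161 0.0419] yaw -0.064 tilt [-0.002 -1.     0.002] w 0.487 F [-0.2 -0.1  5.8]
time: 14.05
tool_pos: [0.4705, 0.4152, 0.1609]
tcp_rot: [-1.216, 1.198, -1.198]
wrist_force: [0.3, 0.7, -1.5]
width: 0.487
t 14.05 [0.4705 0.4152 0.1609] yaw 0.015 tilt [-0. -1.  0.] w 0.487 F [ 0.3  0.7 -1.5]
```

```bash
python3 -m handwheel '[[0.03,0,0.01,0,0,0,0.3],[0.045,0,0.022,0,0,0,0.3],[0.05,0,0.025,0,0,0,0.3],[0.05,0,0.025,0,0,0,0.3],[0.05,0,0.025,0,0,0,0.3],[0.05,0,0.025,0,0,0,0.3],[0.03,0,0.015,0,0,0,0.3],[0.02,0,0.005,0,0,0,0.3]]';python3 -m handwheel '[[0,0,0,0,0,0,0.3],[0,0,0,0,0,0,0.3]]'; python3 st.py
```

```text
time: 15.05
tool_pos: [0.6275, 0.091, 0.159]
tcp_rot: [-1.217, 1.201, -1.198]
wrist_force: [-0.1, 0.7, -0.6]
width: 0.486
time: 15.3
tool_pos: [0.6269, 0.0937, 0.1598]
tcp_rot: [-1.217, 1.198, -1.196]
wrist_force: [0.9, -0.0, -0.9]
width: 0.488
t 15.3 [0.6269 0.0937 0.1598] yaw 0.016 tilt [-0.001 -1.    -0.001] w 0.488 F [ 0.9 -0.  -0.9]
```

```bash
python3 -m handwheel '[[0.003,0.03,0.001,0,0,0,0.3],[0,0.04,0,0,0,0,0.3],[0,0.025,0,0,0,0,0.3],[0,0.008,0,0,0,0,0.3],[0,0.001,0,0,0,0,0.3],[0,0,0,0,0,0,0.3]]'; python3 st.py
```

```text
time: 16.05
tool_pos: [0.6299, 0.0904, 0.0577]
tcp_rot: [-1.215, 1.195, -1.198]
wrist_force: [-0.1, -0.0, -0.6]
width: 0.489
t 16.05 [0.6299 0.0904 0.0577] yaw 0.017 tilt [-0.    -1.     0.003] w 0.489 F [-0.1 -0.  -0.6]
```

```bash
python3 -m handwheel '[[0,0.0012,0,0,0,0,0.3],[0,0.001,0,0,0,0,0.3],[0,0.0,0,0,0,0,0.3]]'; python3 st.py; python3 -m handwheel '[[0,0.001,0,0,0,0,0.3],[0,0.0,0,0,0,0,0.3]]'; python3 st.py
```

```text
time: 16.42
tool_pos: [0.6294, 0.0897, 0.0548]
tcp_rot: [-1.216, 1.197, -1.198]
wrist_force: [-0.1, -0.3, 2.7]
width: 0.488
t 16.425 [0.6294 0.0897 0.0548] yaw 0.016 tilt [-0.    -1.     0.001] w 0.488 F [-0.1 -0.3  2.7]
time: 16.68
tool_pos: [0.6295, 0.0897, 0.0548]
tcp_rot: [-1.216, 1.197, -1.198]
wrist_force: [-2.8, -0.5, 7.9]
width: 0.485
t 16.675 [0.6295 0.0897 0.0548] yaw 0.016 tilt [-0.    -1.     0.001] w 0.485 F [-2.8 -0.5  7.9]
```

```bash
python3 -m handwheel '[[0,-0.0005,0,0,0,0,0.6],[0,0,0,0,0,0,0.75],[0,0,0,0,0,0,0.75],[0,-0.03,0,0,0,0,0.9],[0,-0.04,0,0,0,0,0.9],[0,-0.04,0,0,0,0,0.9]]'; python3 -m handwheel '[[-0.02,0,-0.02,0,0,0,0.9],[-0.03,0,-0.03,0,0,0,0.9],[-0.04,0,-0.04,0,0,0,0.9],[-0.04,0,-0.04,0,0,0,0.9],[-0.03,0,-0.03,0,0,0,0.9],[0,0,-0.01,0,0.085,0,0.9],[0,0,0,0,0,0,0.9],[0,0,0,0,0,0,0.9]]';  python3 - <<'E'
from h import *
s=bot.read_state();c=snap('wrist','w7');W=cloud(c,s)
print(s['tool_pos']);
for a,b in((.03,.044),(.062,.085)):blobs(W,a,b,None,200)
E
python3 st.py
```

```text
time: 17.42
tool_pos: [0.6284, 0.0897, 0.164]
tcp_rot: [-1.218, 1.198, -1.197]
wrist_force: [0.3, 0.2, -0.3]
width: 0.897
time: 18.42
tool_pos: [0.456, 0.2468, 0.163]
tcp_rot: [-1.177, 1.259, -1.259]
wrist_force: [0.9, 1.6, -0.5]
width: 0.897
[0.45604636 0.24681137 0.16295745]
px [427. 112.] n 19504 z 35.8 c=(540.8,317.4) size=(159.7,60.5) ang=87.2 mean [540.3 323.8]
px [235. 380.] n 303 z 33.2 c=(372.9,109.9) size=(14.6,60.3) ang=14.2 mean [374.  111.1]
px [325. 230.] n 5806 z 75.9 c=(462.5,253.0) size=(57.0,57.2) ang=4.4 mean [462.5 254.5]
px [518. 460.] n 1320 z 73.6 c=(609.6,44.5) size=(60.4,27.5) ang=67.6 mean [607.7  49.4]
t 18.475 [0.4565 0.2467 0.1631] yaw -0.068 tilt [ 0. -1. -0.] w 0.903 F [ 0.6  0.2 -0.1]
```

View pics/w7.png

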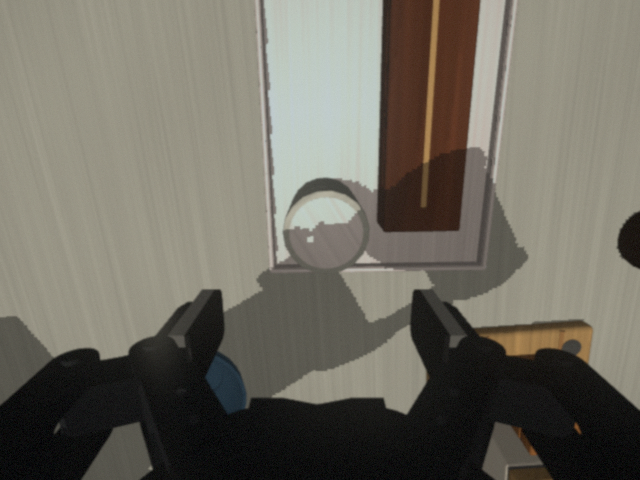

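The tin is at (325,228), centre (462.5, 253.0) mm. I'll move down over it.

```bash
python3 -m handwheel '[[-0.0065,0.02,0.0055,0,0,0,0.9],[0,0.03,0,0,0,0,0.9],[0,0.03,0,0,0,0,0.9],[0,0.03,0,0,0,0,0.9],[0,0.014,0,0,0,0,0.9],[0,0,0,0,0,0,0.9]]'; python3 st.py; python3 -m handwheel '[[0,0,0,0,0,0,0.7],[0,0,0,0,0,0,0.5],[0,0,0,0,0,0,0.5],[0,0,0,0,0,0,0.5],[0,0,0,0,0,0,0.5]]' 30; python3 st.py
```

```text
time: 19.23
tool_pos: [0.4618, 0.2524, 0.0385]
tcp_rot: [-1.178, 1.261, -1.26]
wrist_force: [0.5, -0.8, -0.5]
width: 0.898
t 19.225 [0.4618 0.2524 0.0385] yaw -0.069 tilt [ 0.001 -1.    -0.002] w 0.898 F [ 0.5 -0.8 -0.5]
time: 19.85
tool_pos: [0.4636, 0.2537, 0.041]
tcp_rot: [-1.173, 1.258, -1.26]
wrist_force: [0.5, -0.3, 6.1]
width: 0.672
t 19.85 [0.4636 0.2537 0.041 ] yaw -0.069 tilt [-0.001 -1.     0.003] w 0.672 F [ 0.5 -0.3  6.1]
```

```bash
python3 -m handwheel '[[0,-0.01,0,0,0,0,0.5],[0,-0.03,0,0,0,0,0.5],[0,-0.04,0,0,0,0,0.5],[0,-0.05,0,0,0,0,0.5],[0,0,0,0,-0.085,0,0.5],[0,0,0,0,0,0,0.5]]'; python3 st.py;python3 -m handwheel '[[0.03,0,0.01,0,0,0,0.5],[0.05,0,0.025,0,0,0,0.5],[0.05,0,0.025,0,0,0,0.5],[0.05,0,0.025,0,0,0,0.5],[0.05,0,0.025,0,0,0,0.5],[0.05,0,0.025,0,0,0,0.5],[0.03,0,0.02,0,0,0,0.5],[0.022,0,0.01,0,0,0,0.5]]';python3 -m handwheel '[[0,0,0,0,0,0,0.5],[0,0,0,0,0,0,0.5]]'; python3 st.py
```

```text
time: 20.6
tool_pos: [0.4618, 0.253, 0.1701]
tcp_rot: [-1.216, 1.198, -1.198]
wrist_force: [-0.8, 0.6, -1.7]
width: 0.672
t 20.6 [0.4618 0.253  0.1701] yaw 0.015 tilt [-0. -1.  0.] w 0.672 F [-0.8  0.6 -1.7]
time: 21.6
tool_pos: [0.632, -0.0776, 0.1678]
tcp_rot: [-1.217, 1.202, -1.197]
wrist_force: [-0.1, 0.7, -2.2]
width: 0.667
time: 21.85
tool_pos: [0.6315, -0.0753, 0.1688]
tcp_rot: [-1.218, 1.199, -1.196]
wrist_force: [-0.2, 0.1, -0.8]
width: 0.667
t 21.85 [ 0.6315 -0.0753  0.1688] yaw 0.016 tilt [-0.001 -1.    -0.002] w 0.667 F [-0.2  0.1 -0.8]
```

```bash
python3 -m handwheel '[[0.003,0.03,-0.002,0,0,0,0.5],[0,0.04,0,0,0,0,0.5],[0,0.03,0,0,0,0,0.5],[0,0.01,0,0,0,0,0.5],[0,0.002,0,0,0,0,0.5],[0,0,0,0,0,0,0.5]]'; python3 st.py
```

```text
time: 22.6
tool_pos: [0.6317, -0.0791, 0.0592]
tcp_rot: [-1.215, 1.195, -1.199]
wrist_force: [-0.0, 0.3, -1.2]
width: 0.668
t 22.6 [ 0.6317 -0.0791  0.0592] yaw 0.016 tilt [ 0.    -1.     0.002] w 0.668 F [-0.   0.3 -1.2]
```

```bash
python3 -m handwheel '[[0,0.0022,0,0,0,0,0.5],[0,0.001,0,0,0,0,0.5],[0,0.0,0,0,0,0,0.5]]'; python3 st.py; python3 -m handwheel '[[0,0.001,0,0,0,0,0.5],[0,0.0,0,0,0,0,0.5]]'; python3 st.py
```

```text
time: 22.98
tool_pos: [0.6307, -0.0794, 0.0546]
tcp_rot: [-1.216, 1.197, -1.198]
wrist_force: [-0.2, -0.4, -1.2]
width: 0.667
t 22.975 [ 0.6307 -0.0794  0.0546] yaw 0.016 tilt [ 0. -1.  0.] w 0.667 F [-0.2 -0.4 -1.2]
time: 23.22
tool_pos: [0.6308, -0.0794, 0.0541]
tcp_rot: [-1.217, 1.197, -1.198]
wrist_force: [-1.6, -0.4, 4.0]
width: 0.671
t 23.225 [ 0.6308 -0.0794  0.0541] yaw 0.016 tilt [ 0. -1.  0.] w 0.671 F [-1.6 -0.4  4. ]
```

```bash
python3 -m handwheel '[[0,-0.0005,0,0,0,0,0.8],[0,0,0,0,0,0,0.95],[0,0,0,0,0,0,0.95],[0,-0.03,0,0,0,0,0.95],[0,-0.05,0,0,0,0,0.95],[0,-0.05,0,0,0,0,0.95]]'; python3 -m handwheel '[[-0.04,0,-0.01,0,0,0,0.85],[-0.06,0,-0.012,0,0,0,0.85],[-0.06,0,-0.012,0,0,0,0.85],[-0.06,0,-0.012,0,0,0,0.85],[-0.06,0,-0.012,0,0,0,0.85],[-0.06,0,-0.012,0,0,0,0.85],[-0.05,0,-0.012,0,0,0,0.85],[-0.02,0,0,0,0.066,0,0.85]]'; python3 -m handwheel '[[0,0,0,0,0,0,0.85],[0,0,0,0,0,0,0.85]]';  python3 - <<'E'
from h import *
s=bot.read_state();c=snap('wrist','w8');W=cloud(c,s)
print(s['tool_pos']);
for a,b in((.03,.044),):blobs(W,a,b,None,200)
c=snap('top','t8');W=cloud(c)
for a,b in((.08,.1),):blobs(W,a,b,None,200)
E
python3 st.py
```

```text
time: 23.98
tool_pos: [0.6301, -0.0791, 0.1845]
tcp_rot: [-1.217, 1.198, -1.197]
wrist_force: [0.3, -0.5, -0.1]
width: 0.95
time: 24.98
tool_pos: [0.5406, 0.3324, 0.1837]
tcp_rot: [-1.186, 1.245, -1.244]
wrist_force: [-0.4, 0.5, -0.2]
width: 0.849
time: 25.22
tool_pos: [0.542, 0.3285, 0.1836]
tcp_rot: [-1.186, 1.245, -1.246]
wrist_force: [-0.6, -0.7, 0.4]
width: 0.851
[0.54203332 0.32850863 0.1836202 ]
px [316. 195.] n 17363 z 35.7 c=(541.9,337.6) size=(199.4,60.1) ang=87.2 mean [542.4 347. ]
px [532. 322.] n 723 z 37.2 c=(736.1,221.7) size=(57.5,27.5) ang=44.5 mean [730.7 226.3]
px [610. 151.] n 241 z 89.9 c=(781.9,-691.5) size=(107.9,48.5) ang=31.2 mean [ 777.7 -682. ]
px [ 21. 219.] n 527 z 90.2 c=(651.0,718.4) size=(184.4,19.9) ang=0.3 mean [651.6 720.3]
px [322. 220.] n 957 z 92.6 c=(630.0,8.3) size=(67.0,80.0) ang=0.8 mean [628.6   8.3]
px [360. 219.] n 474 z 90.7 c=(629.4,-80.4) size=(55.9,56.4) ang=8.3 mean [629.2 -80.4]
px [289. 221.] n 316 z 86.3 c=(629.4,86.4) size=(43.2,41.0) ang=0.9 mean [628.3  86.2]
px [620. 310.] n 848 z 89.1 c=(416.8,-662.1) size=(20.8,362.6) ang=87.9 mean [ 404.1 -659.3]
px [624. 435.] n 526 z 90.5 c=(139.8,-638.9) size=(29.5,194.5) ang=74.7 mean [ 135.9 -634.4]
t 25.325 [0.5423 0.3281 0.1838] yaw -0.051 tilt [ 0.001 -1.    -0.   ] w 0.847 F [-0.2  0.9 -0.2]
```

View pics/t8.png

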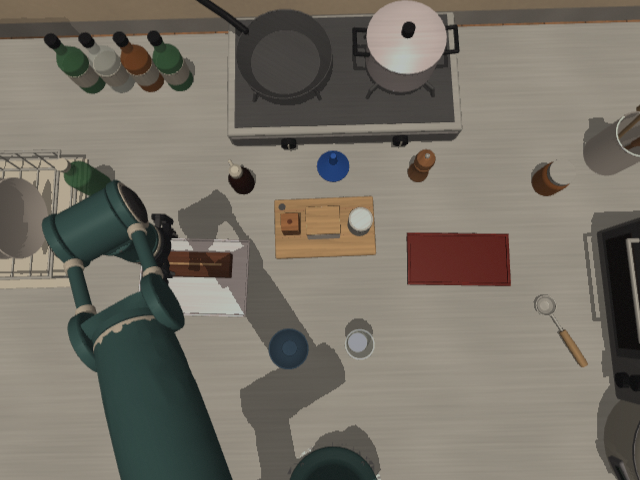

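View pics/w8.png

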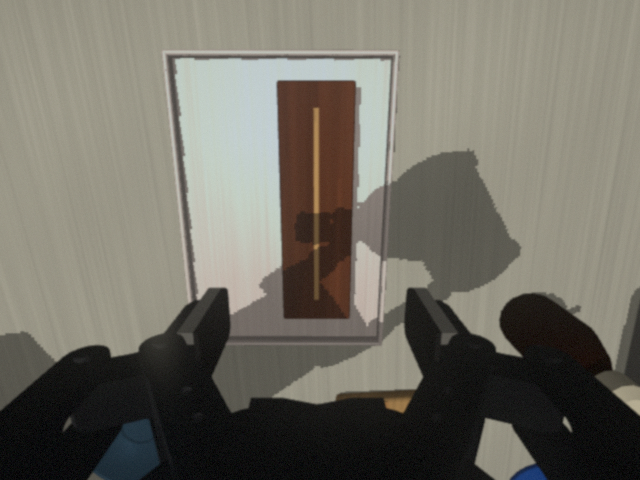

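The three stand on the board at (289,222), (322,220) and (360,219). The case is at (316,195) in the wrist view, with clear tray floor on both sides. I'll refine the steel tray's centre from this view, then grip the case.

```bash
python3 -m handwheel '[[-0.0095,0.02,-0.0005,0,0,0,0.85],[0,0.04,0,0,0,0,0.85],[0,0.04,0,0,0,0,0.85],[0,0.04,0,0,0,0,0.85],[0,0.03,0,0,0,0,0.85],[0,0.006,0,0,0,0,0.85],[0,0,0,0,0,0,0.85]]'; python3 st.py;  python3 - <<'E'
from h import *
s=bot.read_state();c=snap('wrist','w9')
E
```

```text
time: 26.2
tool_pos: [0.5418, 0.3386, 0.0073]
tcp_rot: [-1.186, 1.247, -1.246]
wrist_force: [0.9, 0.3, 0.1]
width: 0.851
t 26.2 [0.5418 0.3386 0.0073] yaw -0.050 tilt [ 0.001 -1.    -0.001] w 0.851 F [0.9 0.3 0.1]
```

View pics/w9.png

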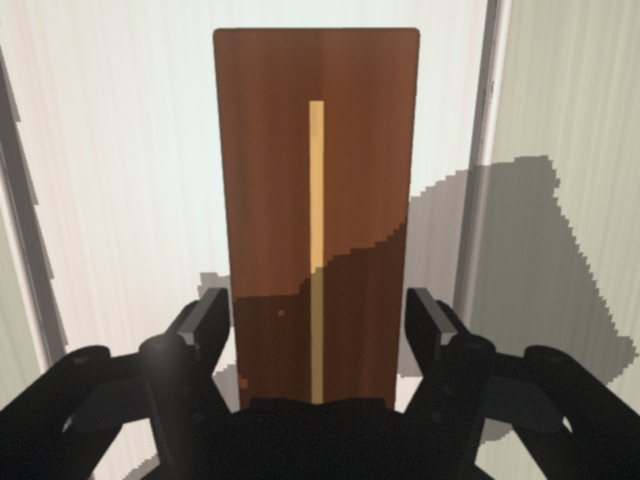

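```bash
python3 -m handwheel '[[0,0,0,0,0,0,0.7],[0,0,0,0,0,0,0.5],[0,0,0,0,0,0,0.5],[0,0,0,0,0,0,0.5],[0,0,0,0,0,0,0.5]]' 50; python3 st.py; python3 -m handwheel '[[0,-0.01,0,0,0,0,0.5],[0,-0.03,0,0,0,0,0.5],[0,-0.04,0,0,0,0,0.5],[0,-0.05,0,0,0,0,0.5],[0,-0.04,0,0,-0.012,0,0.5],[0,0,0,0,0,0,0.5]]'; python3 st.py
python3 - <<'E'
from h import *
s=bot.read_state();c=snap('wrist','w10')
c=snap('top','t10');W=cloud(c); m=np.zeros((480,640),bool); m[232:325,130:255]=1
blobs(W,.009,.02,m,30)
E
```

```text
time: 26.88
tool_pos: [0.5435, 0.3398, 0.0101]
tcp_rot: [-1.182, 1.245, -1.246]
wrist_force: [0.1, -0.4, 5.6]
width: 0.694
t 26.875 [0.5435 0.3398 0.0101] yaw -0.050 tilt [-0.002 -1.     0.003] w 0.694 F [ 0.1 -0.4  5.6]
time: 27.62
tool_pos: [0.5445, 0.3403, 0.1829]
tcp_rot: [-1.182, 1.234, -1.237]
wrist_force: [0.6, 0.2, -2.3]
width: 0.685
t 27.625 [0.5445 0.3403 0.1829] yaw -0.038 tilt [-0.005 -1.     0.008] w 0.685 F [ 0.6  0.2 -2.3]
px [190. 239.] n 66 z 14.2 c=(605.6,337.1) size=(89.4,3.9) ang=88.6 mean [605.5 340.4]
px [236. 243.] n 112 z 14.3 c=(595.2,231.6) size=(107.0,42.4) ang=60.3 mean [591.8 225.2]
px [246. 283.] n 84 z 14.5 c=(491.7,200.4) size=(5.5,112.7) ang=87.1 mean [492.1 200. ]
px [237. 314.] n 51 z 13.8 c=(415.4,225.0) size=(20.4,51.4) ang=19.4 mean [417.4 221.8]
px [201. 314.] n 88 z 14.8 c=(418.9,311.4) size=(111.0,4.9) ang=88.5 mean [419.  310.3]
```

View pics/w10.png

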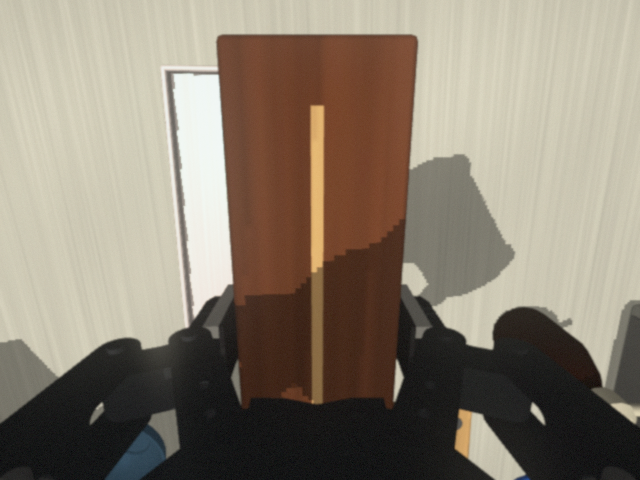

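```bash
python3 -m handwheel '[[0.03,0,0.001,0,0,0,0.5],[0.05,0,0.002,0,0,0,0.5],[0.055,0,0.002,0,0,0,0.5],[0.055,0,0.002,0,0,0,0.5],[0.055,0,0.002,0,0,0,0.5],[0.055,0,0.002,0,0,0,0.5],[0.055,0,0.002,0,0,0,0.5],[0.055,0,0.002,0,0,0,0.5]]';python3 -m handwheel '[[0.055,0,0.002,0,0,0,0.5],[0.055,0,0.001,0,0,0,0.5],[0.055,0,0.001,0,0,0,0.5],[0.045,0,0.001,0,0,0,0.5],[0.03,0,0.001,0,0,0,0.5],[0.01,0,0,0,0,0,0.5],[0,0,0,0,0,0,0.5],[0,0,0,0,0,0,0.5]]'; python3 st.py
```

```text
time: 28.72
tool_pos: [0.539, -0.0727, 0.1746]
tcp_rot: [-1.194, 1.242, -1.234]
wrist_force: [0.8, 0.1, -2.8]
width: 0.687
time: 29.72
tool_pos: [0.5375, -0.3199, 0.1769]
tcp_rot: [-1.191, 1.238, -1.235]
wrist_force: [0.4, 0.3, -3.0]
width: 0.684
t 29.725 [ 0.5375 -0.3199  0.1769] yaw -0.037 tilt [-0.002 -1.    -0.002] w 0.684 F [ 0.4  0.3 -3. ]
```

```bash
python3 -m handwheel '[[0.002,0.03,0.003,0,0,0,0.5],[0,0.04,0,0,0,0,0.5],[0,0.04,0,0,0,0,0.5],[0,0.03,0,0,0,0,0.5],[0,0.012,0,0,0,0,0.5],[0,0.004,0,0,0,0,0.5],[0,0,0,0,0,0,0.5]]'; python3 st.py
python3 - <<'E'
from h import *
s=bot.read_state();c=snap('wrist','w11')
E
```

```text
time: 30.6
tool_pos: [0.5418, -0.3238, 0.0231]
tcp_rot: [-1.191, 1.235, -1.238]
wrist_force: [-0.7, 0.1, -2.1]
width: 0.692
t 30.6 [ 0.5418 -0.3238  0.0231] yaw -0.038 tilt [ 0.001 -1.     0.002] w 0.692 F [-0.7  0.1 -2.1]
```

View pics/w11.png

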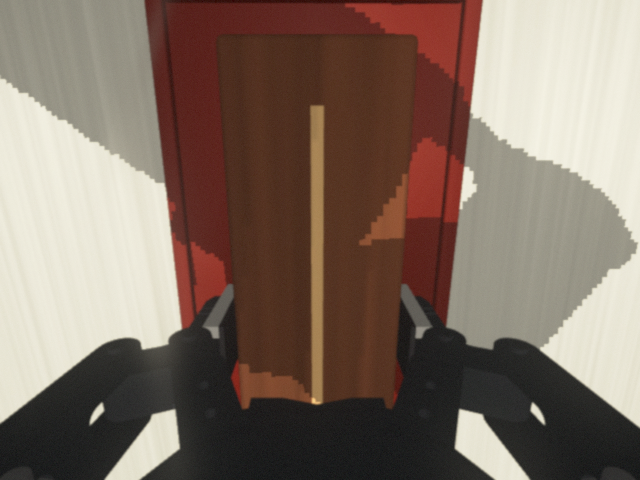

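```bash
python3 -m handwheel '[[-0.002,0.004,-0.001,0,0,0,0.5],[0,0.003,0,0,0,0,0.5],[0,0,0,0,0,0,0.5],[0,0,0,0,0,0,0.5]]'; python3 st.py;  python3 -m handwheel '[[0,0.0015,0,0,0,0,0.5],[0,0,0,0,0,0,0.5],[0,0,0,0,0,0,0.5]]'; python3 st.py
```

```text
time: 31.15
tool_pos: [0.5399, -0.3216, 0.0149]
tcp_rot: [-1.191, 1.237, -1.237]
wrist_force: [0.5, 0.1, -2.4]
width: 0.688
t 31.15 [ 0.5399 -0.3216  0.0149] yaw -0.038 tilt [ 0. -1. -0.] w 0.688 F [ 0.5  0.1 -2.4]
time: 31.52
tool_pos: [0.5399, -0.3215, 0.0133]
tcp_rot: [-1.191, 1.237, -1.237]
wrist_force: [0.2, -0.1, -2.0]
width: 0.69
t 31.525 [ 0.5399 -0.3215  0.0133] yaw -0.038 tilt [-0. -1. -0.] w 0.69 F [ 0.2 -0.1 -2. ]
```

```bash
python3 -m handwheel '[[0,0.001,0,0,0,0,0.5],[0,0,0,0,0,0,0.5]]'; python3 st.py;  python3 -m handwheel '[[0,0.001,0,0,0,0,0.5],[0,0,0,0,0,0,0.5]]'; python3 st.py
```

```text
time: 31.78
tool_pos: [0.54, -0.3216, 0.0131]
tcp_rot: [-1.191, 1.237, -1.237]
wrist_force: [-1.8, 1.4, 3.8]
width: 0.689
t 31.775 [ 0.54   -0.3216  0.0131] yaw -0.038 tilt [ 0. -1.  0.] w 0.689 F [-1.8  1.4  3.8]
time: 32.02
tool_pos: [0.54, -0.3216, 0.0131]
tcp_rot: [-1.191, 1.237, -1.237]
wrist_force: [-5.0, 3.0, 9.9]
width: 0.692
t 32.025 [ 0.54   -0.3216  0.0131] yaw -0.038 tilt [ 0. -1.  0.] w 0.692 F [-5.   3.   9.9]
```

```bash
python3 -m handwheel '[[0,-0.0015,0,0,0,0,0.7],[0,0,0,0,0,0,0.8],[0,0,0,0,0,0,0.88],[0,0,0,0,0,0,0.88],[0,-0.03,0,0,0,0,0.88],[0,-0.05,0,0,0,0,1],[0,-0.06,0,0,0,0,1],[0,-0.06,0,0,0,0,1]]'; python3 -m handwheel '[[0.03,-0.03,0,0,0,0,1],[0,0,0,0,0,0,1],[0,0,0,0,0,0,1]]'; python3 st.py
python3 - <<'E'
from h import *
s=bot.read_state();c=snap('wrist','w12');W=cloud(c,s)
m=np.zeros((480,640),bool);m[:,150:450]=1
blobs(W,.03,.05,m,300);blobs(W,.004,.05,m,300)
E
```

```text
time: 33.02
tool_pos: [0.5396, -0.3213, 0.2144]
tcp_rot: [-1.191, 1.237, -1.237]
wrist_force: [1.2, -0.8, 0.3]
width: 1.001
time: 33.4
tool_pos: [0.5381, -0.3508, 0.2414]
tcp_rot: [-1.191, 1.24, -1.235]
wrist_force: [-0.0, 0.9, -0.6]
width: 1.0
t 33.4 [ 0.5381 -0.3508  0.2414] yaw -0.038 tilt [-0.002 -1.    -0.002] w 1.0 F [-0.   0.9 -0.6]
px [318. 169.] n 13052 z 38.7 c=(540.2,-323.3) size=(198.1,60.1) ang=87.9 mean [ 540.5 -315.5]
px [318. 162.] n 28861 z 9.1 c=(540.4,-323.5) size=(252.3,130.4) ang=87.8 mean [ 541.2 -310.8]
px [223. 356.] n 797 z 9.4 c=(420.1,-531.7) size=(61.3,46.5) ang=60.8 mean [ 418.1 -532.1]
```

View pics/w12.png

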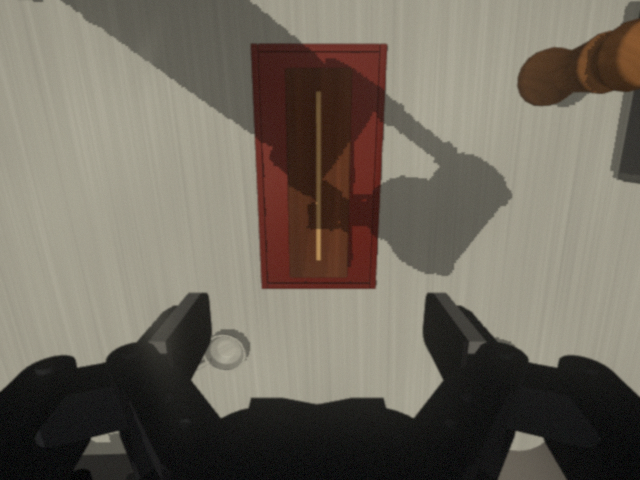

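The case lies centred in the serving tray (case centre 540.2, −323.3; tray 540.4, −323.5; same angle). Next is the stack: go over the board and measure it.

```bash
python3 -m handwheel '[[-0.03,0,0.005,0,-0.054,0,1],[-0.05,0,0.015,0,0,0,1],[-0.05,0,0.015,0,0,0,1],[-0.05,0,0.015,0,0,0,1],[-0.05,0,0.015,0,0,0,1],[-0.04,0,0.01,0,0,0,1],[0,0,0,0,0,0,1],[0,0,0,0,0,0,1]]'; python3 st.py
python3 - <<'E'
from h import *
s=bot.read_state();c=snap('wrist','w13');W=cloud(c,s)
blobs(W,.075,.1,None,300)
E
```

```text
time: 34.45
tool_pos: [0.61, -0.0802, 0.241]
tcp_rot: [-1.22, 1.199, -1.195]
wrist_force: [0.4, -0.2, 0.1]
width: 1.002
t 34.45 [ 0.61   -0.0802  0.241 ] yaw 0.017 tilt [-0.    -1.    -0.003] w 1.002 F [ 0.4 -0.2  0.1]
px [347.  15.] n 1768 z 84.7 c=(629.9,75.1) size=(42.1,18.8) ang=0.6 mean [629.7  74.3]
px [345. 106.] n 9343 z 90.8 c=(630.4,9.0) size=(66.0,80.0) ang=0.8 mean [630.2  10.2]
px [619. 281.] n 8879 z 77.9 c=(874.5,-130.6) size=(62.0,279.5) ang=14.6 mean [ 888.3 -138.5]
px [535. 150.] n 365 z 83.4 c=(788.0,-20.0) size=(14.5,14.7) ang=53.1 mean [787.1 -19.7]
px [ 26. 199.] n 1987 z 89.9 c=(357.4,-70.1) size=(65.0,41.2) ang=73.3 mean [368.1 -66.5]
px [341. 219.] n 3634 z 88.9 c=(630.7,-80.1) size=(56.8,57.0) ang=3.8 mean [630.6 -78.8]
```

View pics/w13.png

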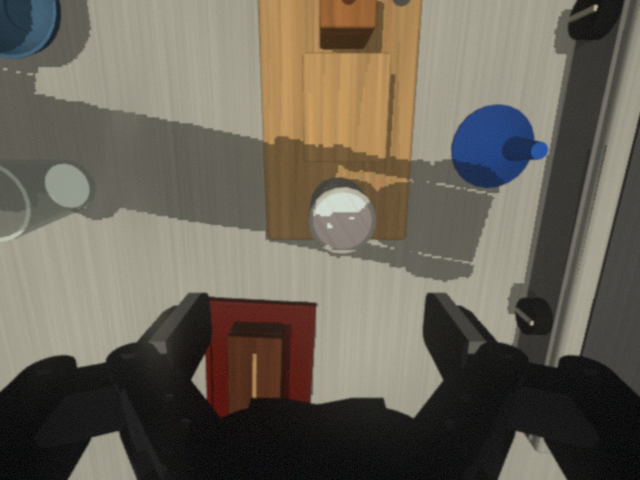

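```bash
python3 -m handwheel '[[-0.045,0.01,0.011,0,0,0,1],[-0.044,0.02,0.011,0,0,0,1],[0,0.03,0,0,0,0,1],[0,0.04,0,0,0,0,1],[0,0.03,0,0,0,0,1],[0,0,0,0,0,0,1],[0,0,0,0,0,0,1]]'; python3 st.py
```

```text
time: 35.38
tool_pos: [0.6323, 0.0078, 0.1139]
tcp_rot: [-1.215, 1.197, -1.199]
wrist_force: [-0.1, 0.6, -0.1]
width: 1.001
t 35.375 [0.6323 0.0078 0.1139] yaw 0.015 tilt [ 0.    -1.     0.001] w 1.001 F [-0.1  0.6 -0.1]
```

```bash
python3 -m handwheel '[[-0.0015,0.02,-0.002,0,0,0,1],[0,0.03,0,0,0,0,1],[0,0.019,0,0,0,0,1],[0,0,0,0,0,0,1],[0,0,0,0,0,0,1]]'; python3 st.py;  python3 -m handwheel '[[0,0,0,0,0,0,0.8],[0,0,0,0,0,0,0.5],[0,0,0,0,0,0,0.5],[0,0,0,0,0,0,0.5],[0,0,0,0,0,0,0.5]]' 35; python3 st.py
```

```text
time: 36.0
tool_pos: [0.6303, 0.0102, 0.0446]
tcp_rot: [-1.216, 1.196, -1.198]
wrist_force: [-0.1, -0.3, 0.5]
width: 0.999
t 36.0 [0.6303 0.0102 0.0446] yaw 0.016 tilt [ 0.    -1.     0.001] w 0.999 F [-0.1 -0.3  0.5]
time: 36.62
tool_pos: [0.6308, 0.0102, 0.0454]
tcp_rot: [-1.215, 1.196, -1.199]
wrist_force: [0.5, 0.6, 6.0]
width: 0.767
t 36.625 [0.6308 0.0102 0.0454] yaw 0.016 tilt [ 0.    -1.     0.003] w 0.767 F [0.5 0.6 6. ]
```

Run:
```python
from h import *
import pickle
s,c=pickle.load(open('w3.pkl','rb')); W=cloud(c,s)
def fit(W):
    yaw=np.deg2rad(-2.8)
    for it in range(3):
        ax=np.array([np.cos(yaw),np.sin(yaw)]); ay=np.array([-ax[1],ax[0]])
        o=np.array([.5126,.331]); d=W[...,:2]-o; X=d@ax; Y=d@ay; Z=W[...,2]
        top=(Z>.0095)&(Z<.016)
        out=[]; sl=[]
        for A,B,h,L in((X,Y,.093,.11),(Y,X,.132,.07)):
            for sg in(1,-1):
                m=top&(abs(A*sg-h)<.007)&(abs(B)<L)
                p=np.polyfit(B[m],A[m],1); out.append((sg,round(p[1]*1000,2),round(p[0],4),int(m.sum())))
                sl.append((p[0]) if A is Y else -p[0])
        yaw+=np.mean(sl); print(np.round(yaw,4),out)
    cx=(out[0][1]+out[1][1])/2000; cy=(out[2][1]+out[3][1])/2000
    print('center',o+cx*ax+cy*ay)
fit(W)
c=pickle.load(open('top0.pkl','rb')); fit(cloud(c))
# w8 image rays
im=cv2.imread('pics/w8.png'); g=cv2.cvtColor(im,cv2.COLOR_BGR2GRAY)
cv2.imwrite('pics/w8z.png',cv2.resize(im[30:360,150:410],None,fx=2,fy=1.8))
K=c['mtx']; print(W.shape)
s3,c3=pickle.load(open('w3.pkl','rb'))
T=np.eye(4);T[:3,:3]=R.from_rotvec([-1.186,1.245,-1.246]).as_matrix();T[:3,3]=[.54203,.32851,.18362];T=T@c3['hand_eye']
K=c3['mtx']; cs=[]
for u,v in((164,52),(398,52),(381,344),(186,344)):
    d=T[:3,:3]@[(u-K[0,2])/K[0,0],(v-K[1,2])/K[1,1],1]; t=(.012-T[2,3])/d[2]; cs.append((T[:3,3]+t*d)[:2]*1000)
print(np.round(cs,1),np.mean(cs,0))
```

```text
-0.0506 [(1, np.float64(91.68), np.float64(0.0032), 1003), (-1, np.float64(-92.17), np.float64(0.0026), 924), (1, np.float64(130.89), np.float64(-0.0027), 804), (-1, np.float64(-130.74), np.float64(0.0017), 423)]
-0.0505 [(1, np.float64(91.68), np.float64(0.0016), 1002), (-1, np.float64(-92.17), np.float64(0.0009), 923), (1, np.float64(130.89), np.float64(-0.0011), 801), (-1, np.float64(-130.73), np.float64(0.0037), 422)]
-0.0505 [(1, np.float64(91.68), np.float64(0.0016), 1002), (-1, np.float64(-92.17), np.float64(0.001), 923), (1, np.float64(130.89), np.float64(-0.0011), 801), (-1, np.float64(-130.73), np.float64(0.0037), 422)]
center [0.51235935 0.33109227]
-0.0513 [(1, np.float64(91.99), np.float64(0.0034), 134), (-1, np.float64(-92.18), np.float64(0.0037), 119), (1, np.float64(130.33), np.float64(-0.0039), 122), (-1, np.float64(-131.64), np.float64(0.0012), 74)]
-0.051 [(1, np.float64(91.99), np.float64(0.0009), 134), (-1, np.float64(-92.18), np.float64(0.0013), 119), (1, np.float64(130.3), np.float64(-0.0003), 120), (-1, np.float64(-131.64), np.float64(0.0037), 74)]
-0.051 [(1, np.float64(91.99), np.float64(0.0012), 134), (-1, np.float64(-92.18), np.float64(0.0015), 119), (1, np.float64(130.3), np.float64(-0.0006), 120), (-1, np.float64(-131.64), np.float64(0.0034), 74)]
center [0.51247095 0.33033572]
(480, 640, 3)
[[427.8 466.6]
 [613.5 457.5]
 [599.9 194. ]
 [406.  203.7]] [511.7769757 330.4564168]
```

View pics/w8z.png

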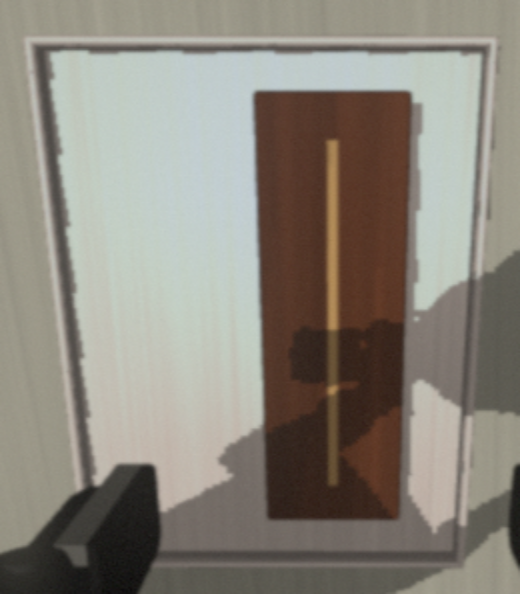

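Steel tray centre is (512.3, 331.0) mm, yaw −0.050, with three methods agreeing to about 1 mm. Moving the food box there.

```bash
python3 -m handwheel '[[0,-0.01,0,0,0,0,0.5],[0,-0.03,0,0,0,0,0.5],[0,-0.04,0,0,0,0,0.5],[0,-0.04,0,0,0,0,0.5],[-0.02,0,-0.01,0,0,0,0.5],[-0.04,0,-0.015,0,0,0,0.5],[-0.05,0,-0.02,0,0,0,0.5],[-0.05,0,-0.02,0,0,0,0.5]]';python3 -m handwheel '[[-0.05,0,-0.02,0,0,0,0.5],[-0.05,0,-0.015,0,0,0,0.5],[-0.04,0,-0.01,0,0,0,0.5],[-0.02,0,-0.005,0,0,0,0.5],[0,0,0,0,0.065,0,0.5],[0,0,0,0,0,0,0.5],[0,0,0,0,0,0,0.5]]'; python3 st.py
```

```text
time: 37.62
tool_pos: [0.5588, 0.1707, 0.1612]
tcp_rot: [-1.22, 1.201, -1.196]
wrist_force: [0.2, -0.3, -2.7]
width: 0.767
time: 38.5
tool_pos: [0.509, 0.3276, 0.163]
tcp_rot: [-1.188, 1.245, -1.245]
wrist_force: [-0.1, 0.5, -2.7]
width: 0.766
t 38.5 [0.509  0.3276 0.163 ] yaw -0.048 tilt [ 0.001 -1.    -0.001] w 0.766 F [-0.1  0.5 -2.7]
```

```bash
python3 -m handwheel '[[-0.0045,0.02,0.003,0,0.002,0,0.5],[0,0.03,0,0,0,0,0.5],[0,0.04,0,0,0,0,0.5],[0,0.025,0,0,0,0,0.5],[0,0.01,0,0,0,0,0.5],[0,0,0,0,0,0,0.5],[0,0,0,0,0,0,0.5]]'; python3 st.py
```

```text
time: 39.38
tool_pos: [0.5139, 0.3333, 0.0401]
tcp_rot: [-1.182, 1.246, -1.247]
wrist_force: [-0.3, -0.2, -2.0]
width: 0.766
t 39.375 [0.5139 0.3333 0.0401] yaw -0.051 tilt [-0.001 -1.     0.002] w 0.766 F [-0.3 -0.2 -2. ]
```

```bash
python3 -m handwheel '[[0.001,0.003,-0.001,0,0,0,0.5],[0,0.002,0,0,0,0,0.5],[0,0,0,0,0,0,0.5],[0,0,0,0,0,0,0.5]]'; python3 st.py
```

```text
time: 39.88
tool_pos: [0.5117, 0.3318, 0.034]
tcp_rot: [-1.184, 1.247, -1.247]
wrist_force: [-1.2, 0.1, -2.5]
width: 0.766
t 39.875 [0.5117 0.3318 0.034 ] yaw -0.051 tilt [-0. -1.  0.] w 0.766 F [-1.2  0.1 -2.5]
```

```bash
python3 -m handwheel '[[0,0.001,0.0005,0,0,0,0.5],[0,0.0005,0,0,0,0,0.5],[0,0,0,0,0,0,0.5]]'; python3 st.py;python3 -m handwheel '[[0,0.001,0,0,0,0,0.5],[0,0,0,0,0,0,0.5]]'; python3 st.py
```

```text
time: 40.25
tool_pos: [0.5123, 0.3317, 0.0325]
tcp_rot: [-1.185, 1.247, -1.247]
wrist_force: [-0.7, 0.7, -2.0]
width: 0.767
t 40.25 [0.5123 0.3317 0.0325] yaw -0.051 tilt [-0. -1.  0.] w 0.767 F [-0.7  0.7 -2. ]
time: 40.5
tool_pos: [0.5123, 0.3317, 0.0325]
tcp_rot: [-1.185, 1.247, -1.247]
wrist_force: [-3.1, -1.6, 4.7]
width: 0.766
t 40.5 [0.5123 0.3317 0.0325] yaw -0.051 tilt [ 0. -1.  0.] w 0.766 F [-3.1 -1.6  4.7]
```

Contact. Release, rise and measure.

```bash
python3 -m handwheel '[[0,-0.0005,0,0,0,0,0.85],[0,0,0,0,0,0,1],[0,0,0,0,0,0,1],[0,-0.03,0,0,0,0,1],[0,-0.05,0,0,0,0,1],[0,-0.06,0,0,0,0,1],[0,-0.06,0,0,0,0,1]]'; python3 -m handwheel '[[0.04,0,0,0,0,0,1],[0.02,0,0,0,0,0,1],[0,0,0,0,0,0,1],[0,0,0,0,0,0,1]]'; python3 st.py
python3 - <<'E'
from h import *
import pickle
s=bot.read_state();c=snap('wrist','w14');W=cloud(c,s);pickle.dump((s,c),open('w14.pkl','wb'))
blobs(W,.065,.1,None,300); blobs(W,.009,.016,None,300)
E
```

```text
time: 41.38
tool_pos: [0.5119, 0.3315, 0.2334]
tcp_rot: [-1.185, 1.247, -1.247]
wrist_force: [0.7, 0.4, 0.4]
width: 1.0
time: 41.88
tool_pos: [0.5086, 0.2719, 0.2305]
tcp_rot: [-1.186, 1.248, -1.246]
wrist_force: [-0.7, 1.4, -0.2]
width: 1.0
t 41.875 [0.5086 0.2719 0.2305] yaw -0.051 tilt [ 0.    -1.    -0.002] w 1.0 F [-0.7  1.4 -0.2]
px [318. 146.] n 8354 z 77.8 c=(512.2,330.4) size=(78.9,66.1) ang=87.1 mean [512.4 331.9]
px [582. 269.] n 2544 z 81.4 c=(739.7,213.8) size=(52.8,37.6) ang=66.9 mean [735.5 217.3]
px [431. 383.] n 331 z 74.9 c=(609.6,93.7) size=(37.2,12.8) ang=69.6 mean [611.9 102.5]
px [318. 160.] n 3646 z 12.3 c=(512.4,327.0) size=(257.6,189.9) ang=87.0 mean [512.1 310.8]
px [391. 365.] n 4280 z 14.7 c=(587.2,68.5) size=(69.8,125.5) ang=1.5 mean [585.3  79.5]
```

View pics/w14.png

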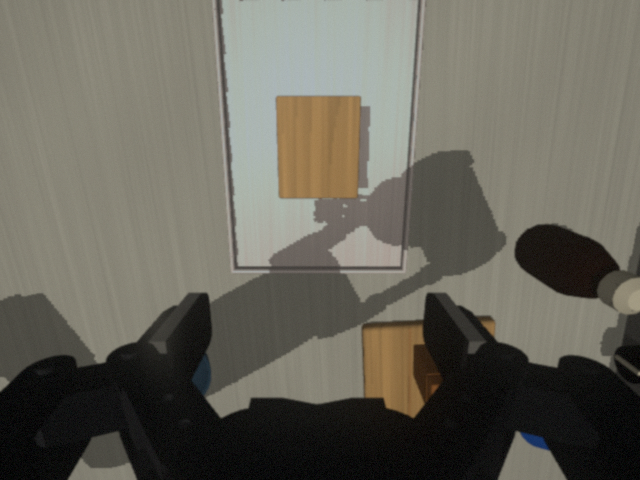

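```bash
python3 -m handwheel '[[0.03,0,0.01,0,0,0,0.95],[0.05,0,0.022,0,0,0,0.95],[0.055,0,0.025,0,0,0,0.95],[0.055,0,0.025,0,0,0,0.95],[0.055,0,0.022,0,0,0,0.95],[0.055,0,0.02,0,0,0,0.95],[0.03,0,0.01,0,0,0,0.95],[0.0155,0,0.0055,0,0,0,0.95]]';python3 -m handwheel '[[0,0.03,0,0,0,0,0.95],[0,0.04,0,0,0,0,0.95],[0,0.03,0,0,0,0,0.95],[0,0,0,0,0,0,0.95],[0,0,0,0,0,0,0.95]]'; python3 st.py
```

```text
time: 42.92
tool_pos: [0.6313, -0.0814, 0.2308]
tcp_rot: [-1.185, 1.249, -1.247]
wrist_force: [0.8, 0.6, -0.3]
width: 0.954
time: 43.55
tool_pos: [0.6317, -0.0796, 0.1329]
tcp_rot: [-1.184, 1.245, -1.247]
wrist_force: [0.2, 0.5, 0.6]
width: 0.951
t 43.55 [ 0.6317 -0.0796  0.1329] yaw -0.050 tilt [-0.    -1.     0.001] w 0.951 F [0.2 0.5 0.6]
```

```bash
python3 -m handwheel '[[0,0.03,-0.001,0,0,0,0.95],[0,0.035,0,0,0,0,0.95],[0,0.02,0,0,0,0,0.95],[0,0,0,0,0,0,0.95],[0,0,0,0,0,0,0.95]]'; python3 st.py;python3 -m handwheel '[[0,0,0,0,0,0,0.8],[0,0,0,0,0,0,0.65],[0,0,0,0,0,0,0.5],[0,0,0,0,0,0,0.5],[0,0,0,0,0,0,0.5]]' 30; python3 st.py
```

```text
time: 44.18
tool_pos: [0.6313, -0.0805, 0.0487]
tcp_rot: [-1.183, 1.244, -1.248]
wrist_force: [0.8, -0.6, 0.4]
width: 0.953
t 44.175 [ 0.6313 -0.0805  0.0487] yaw -0.051 tilt [ 0.    -1.     0.003] w 0.953 F [ 0.8 -0.6  0.4]
time: 44.8
tool_pos: [0.631, -0.0806, 0.0485]
tcp_rot: [-1.183, 1.245, -1.248]
wrist_force: [-0.3, 0.2, 6.7]
width: 0.67
t 44.8 [ 0.631  -0.0806  0.0485] yaw -0.051 tilt [ 0.    -1.     0.002] w 0.67 F [-0.3  0.2  6.7]
```

```bash
python3 -m handwheel '[[0,-0.01,0,0,0,0,0.5],[0,-0.03,0,0,0,0,0.5],[0,-0.05,0,0,0,0,0.5],[0,-0.05,0,0,0,0,0.5],[-0.02,-0.04,-0.01,0,0,0,0.5],[-0.04,0,-0.015,0,0,0,0.5],[-0.05,0,-0.018,0,0,0,0.5],[-0.055,0,-0.018,0,0,0,0.5]]';python3 -m handwheel '[[-0.055,0,-0.018,0,0,0,0.5],[-0.055,0,-0.018,0,0,0,0.5],[-0.055,0,-0.018,0,0,0,0.5],[-0.04,0,-0.014,0,0,0,0.5],[-0.024,0,-0.007,0,0,0,0.5],[-0.01,0,-0.003,0,0,0,0.5],[0,0,0,0,0,0,0.5],[0,0,0,0,0,0,0.5]]'; python3 st.py
```

```text
time: 45.8
tool_pos: [0.5763, 0.0885, 0.2269]
tcp_rot: [-1.184, 1.248, -1.248]
wrist_force: [0.4, 0.9, -1.5]
width: 0.667
time: 46.8
tool_pos: [0.5119, 0.3291, 0.2267]
tcp_rot: [-1.185, 1.247, -1.248]
wrist_force: [-0.1, 0.1, -1.2]
width: 0.675
t 46.8 [0.5119 0.3291 0.2267] yaw -0.052 tilt [ 0.001 -1.    -0.   ] w 0.675 F [-0.1  0.1 -1.2]
```

```bash
python3 -m handwheel '[[-0.001,0.03,0,0,0,0,0.5],[0,0.04,0,0,0,0,0.5],[0,0.025,0,0,0,0,0.5],[0,0.012,0,0,0,0,0.5],[0,0,0,0,0,0,0.5],[0,0,0,0,0,0,0.5]]'; python3 st.py
python3 - <<'E'
from h import *
s=bot.read_state();c=snap('wrist','w15')
E
```

```text
time: 47.55
tool_pos: [0.5128, 0.3315, 0.1214]
tcp_rot: [-1.182, 1.246, -1.247]
wrist_force: [0.7, 0.5, -1.9]
width: 0.672
t 47.55 [0.5128 0.3315 0.1214] yaw -0.051 tilt [-0.001 -1.     0.002] w 0.672 F [ 0.7  0.5 -1.9]
```

View pics/w15.png

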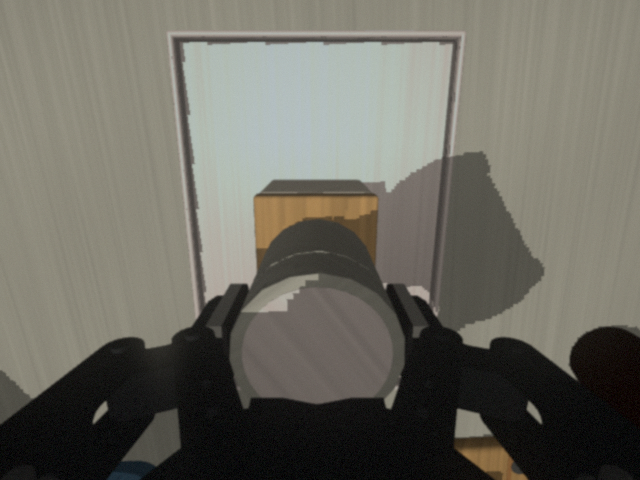

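```bash
python3 -m handwheel '[[0.001,0.004,-0.0005,0,0,0,0.5],[0,0.003,0,0,0,0,0.5],[0,0,0,0,0,0,0.5],[0,0,0,0,0,0,0.5]]'; python3 st.py;python3 -m handwheel '[[0,0.0005,0,0,0,0,0.5],[0,0,0,0,0,0,0.5]]'; python3 st.py
```

```text
time: 48.1
tool_pos: [0.511, 0.3303, 0.1128]
tcp_rot: [-1.185, 1.247, -1.247]
wrist_force: [-0.3, -0.4, -1.8]
width: 0.672
t 48.1 [0.511  0.3303 0.1128] yaw -0.051 tilt [ 0. -1. -0.] w 0.672 F [-0.3 -0.4 -1.8]
time: 48.35
tool_pos: [0.5111, 0.3303, 0.1124]
tcp_rot: [-1.185, 1.247, -1.247]
wrist_force: [0.4, 0.4, -1.6]
width: 0.674
t 48.35 [0.5111 0.3303 0.1124] yaw -0.051 tilt [-0. -1.  0.] w 0.674 F [ 0.4  0.4 -1.6]
```

```bash
python3 -m handwheel '[[0,0.0005,0.001,0,0,0,0.5],[0,0.0003,0,0,0,0,0.5],[0,0,0,0,0,0,0.5]]'; python3 st.py;python3 -m handwheel '[[0,0.0007,0,0,0,0,0.5],[0,0,0,0,0,0,0.5]]'; python3 st.py
```

```text
time: 48.72
tool_pos: [0.5121, 0.3302, 0.1116]
tcp_rot: [-1.185, 1.247, -1.247]
wrist_force: [-0.2, 1.4, -1.2]
width: 0.668
t 48.725 [0.5121 0.3302 0.1116] yaw -0.051 tilt [-0. -1.  0.] w 0.668 F [-0.2  1.4 -1.2]
time: 48.98
tool_pos: [0.5122, 0.3303, 0.1116]
tcp_rot: [-1.184, 1.246, -1.247]
wrist_force: [-2.0, -0.5, 2.9]
width: 0.67
t 48.975 [0.5122 0.3303 0.1116] yaw -0.051 tilt [-0. -1.  0.] w 0.67 F [-2.  -0.5  2.9]
```

```bash
python3 -m handwheel '[[0,-0.0003,0,0,0,0,0.72],[0,0,0,0,0,0,0.8],[0,0,0,0,0,0,0.9],[0,0,0,0,0,0,0.95],[0,-0.03,0,0,0,0,0.95],[0,-0.05,0,0,0,0,0.95],[0,-0.05,0,0,0,0,0.95],[0,0,0,0,0,0,0.95]]'; python3 -m handwheel '[[0.04,0,0,0,0,0,1],[0.02,0,0,0,0,0,1],[0,0,0,0,0,0,1],[0,0,0,0,0,0,1]]'; python3 st.py
python3 - <<'E'
from h import *
import pickle
s=bot.read_state();c=snap('wrist','w16');W=cloud(c,s)
blobs(W,.135,.17,None,300);blobs(W,.065,.1,None,300)
E
```

```text
time: 49.98
tool_pos: [0.5151, 0.332, 0.2475]
tcp_rot: [-1.173, 1.242, -1.247]
wrist_force: [0.6, -0.3, 0.7]
width: 0.948
time: 50.48
tool_pos: [0.509, 0.2706, 0.2407]
tcp_rot: [-1.184, 1.248, -1.246]
wrist_force: [0.9, 0.3, -0.1]
width: 0.998
t 50.475 [0.509  0.2706 0.2407] yaw -0.052 tilt [-0.    -1.    -0.001] w 0.998 F [ 0.9  0.3 -0.1]
px [317. 148.] n 6697 z 151.9 c=(512.4,330.6) size=(57.4,57.0) ang=44.8 mean [512.4 331.3]
px [317. 104.] n 1093 z 77.8 c=(513.7,358.6) size=(22.2,66.2) ang=87.1 mean [514.1 363.4]
px [573. 264.] n 2338 z 81.4 c=(739.9,214.8) size=(52.4,37.0) ang=57.7 mean [735.5 217.3]
px [429. 380.] n 556 z 80.1 c=(615.5,88.1) size=(42.3,15.0) ang=89.7 mean [612.6  98.4]
```

View pics/w16.png

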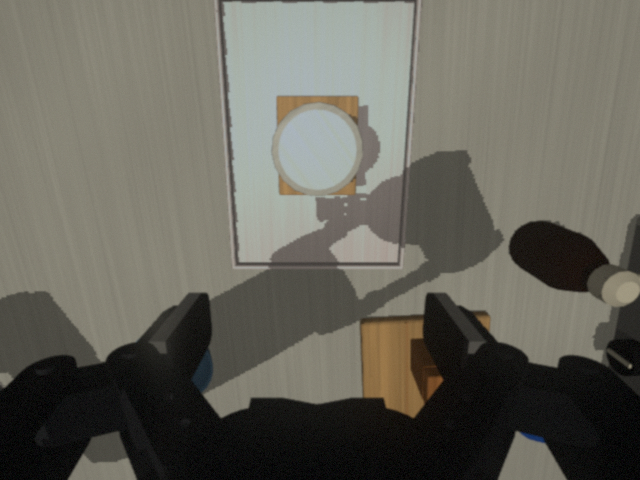

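The tin sits concentric on the food box (512.4, 330.6). Now the spice box.

```bash
python3 -m handwheel '[[0.03,0,0.02,0,0,0,0.8],[0.045,0,0.03,0,0,0,0.8],[0.05,0,0.03,0,0,0,0.8],[0.05,0,0.03,0,0,0,0.8],[0.03,0,0.016,0,0,0,0.8],[0,0.03,0,0,-0.067,0,0.8],[0,0.03,0,0,0,0,0.8],[0,0,0,0,0,0,0.8]]'; python3 -m handwheel '[[0,0,0,0,0,0,0.8]]'; python3 st.py
python3 - <<'E'
from h import *
s=bot.read_state();c=snap('wrist','w17');W=cloud(c,s)
blobs(W,.075,.1,None,300)
E
```

```text
time: 51.52
tool_pos: [0.6223, 0.0596, 0.1776]
tcp_rot: [-1.222, 1.202, -1.194]
wrist_force: [-0.7, -0.3, 0.8]
width: 0.802
time: 51.65
tool_pos: [0.6251, 0.0598, 0.182]
tcp_rot: [-1.216, 1.196, -1.197]
wrist_force: [-0.2, -0.4, 1.7]
width: 0.8
t 51.65 [0.6251 0.0598 0.182 ] yaw 0.017 tilt [-0.    -1.     0.001] w 0.8 F [-0.2 -0.4  1.7]
px [515.  19.] n 2155 z 85.3 c=(743.6,196.2) size=(18.7,43.9) ang=79.0 mean [740.5 196.6]
px [323. 197.] n 3811 z 84.8 c=(629.7,87.5) size=(42.0,41.7) ang=0.9 mean [629.6  88.3]
px [629. 366.] n 2049 z 77.8 c=(872.3,-41.4) size=(25.0,115.2) ang=13.9 mean [876.9 -45.5]
px [526. 335.] n 307 z 82.1 c=(787.8,-17.3) size=(15.0,11.9) ang=18.8 mean [786.7 -16.1]
```

View pics/w17.png

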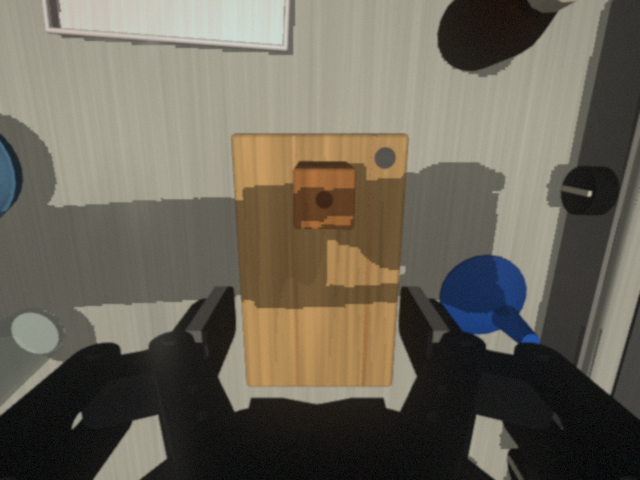

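```bash
python3 -m handwheel '[[-0.0275,0.01,0.005,0,0,0,0.8],[0,0.03,0,0,0,0,0.8],[0,0.04,0,0,0,0,0.8],[0,0.03,0,0,0,0,0.8],[0,0.02,0,0,0,0,0.8],[0,0,0,0,0,0,0.8],[0,0,0,0,0,0,0.8]]'; python3 st.py;python3 -m handwheel '[[0,0,0,0,0,0,0.6],[0,0,0,0,0,0,0.45],[0,0,0,0,0,0,0.3],[0,0,0,0,0,0,0.3],[0,0,0,0,0,0,0.3]]' 25; python3 st.py
```

```text
time: 52.58
tool_pos: [0.6305, 0.0869, 0.0529]
tcp_rot: [-1.214, 1.195, -1.199]
wrist_force: [0.8, -0.3, 0.7]
width: 0.799
t 52.575 [0.6305 0.0869 0.0529] yaw 0.016 tilt [-0.    -1.     0.003] w 0.799 F [ 0.8 -0.3  0.7]
time: 53.2
tool_pos: [0.6303, 0.0868, 0.0529]
tcp_rot: [-1.214, 1.196, -1.199]
wrist_force: [-0.5, -0.4, 5.2]
width: 0.487
t 53.2 [0.6303 0.0868 0.0529] yaw 0.016 tilt [-0.    -1.     0.003] w 0.487 F [-0.5 -0.4  5.2]
```

```bash
python3 -m handwheel '[[0,-0.01,0,0,0,0,0.3],[0,-0.03,0,0,0,0,0.3],[0,-0.05,0,0,0,0,0.3],[0,-0.05,0,0,0,0,0.3],[0,-0.05,0,0,0,0,0.3],[0,-0.012,0,0,0.066,0,0.3],[0,0,0,0,0,0,0.3],[0,0,0,0,0,0,0.3]]'; python3 st.py
```

```text
time: 54.2
tool_pos: [0.6279, 0.0866, 0.2516]
tcp_rot: [-1.188, 1.247, -1.244]
wrist_force: [0.1, -0.4, -1.8]
width: 0.492
t 54.2 [0.6279 0.0866 0.2516] yaw -0.049 tilt [ 0.    -1.    -0.003] w 0.492 F [ 0.1 -0.4 -1.8]
```

```bash
python3 -m handwheel '[[-0.02,0,-0.01,0,0,0,0.3],[-0.04,0,-0.02,0,0,0,0.3],[-0.05,0,-0.03,0,0,0,0.3],[-0.05,0,-0.03,0,0,0,0.3],[-0.04,0,-0.02,0,0,0,0.3],[-0.025,0,-0.012,0,0,0,0.3],[-0.012,0,-0.005,0,0,0,0.3],[0,0,0,0,0,0,0.3]]'; python3 -m handwheel '[[0,0,0,0,0,0,0.3],[0,0,0,0,0,0,0.3]]';python3 st.py
```

```text
time: 55.2
tool_pos: [0.5132, 0.3303, 0.2524]
tcp_rot: [-1.188, 1.245, -1.245]
wrist_force: [-0.1, -0.1, -0.4]
width: 0.489
time: 55.45
tool_pos: [0.5145, 0.3287, 0.2531]
tcp_rot: [-1.185, 1.247, -1.247]
wrist_force: [0.4, -0.3, -0.2]
width: 0.49
t 55.45 [0.5145 0.3287 0.2531] yaw -0.051 tilt [ 0. -1. -0.] w 0.49 F [ 0.4 -0.3 -0.2]
```

```bash
python3 -m handwheel '[[-0.001,0.02,-0.002,0,0,0,0.3],[0,0.025,0,0,0,0,0.3],[0,0.012,0,0,0,0,0.3],[0,0,0,0,0,0,0.3],[0,0,0,0,0,0,0.3],[0,0,0,0,0,0,0.3]]'; python3 st.py
python3 - <<'E'
from h import *
c=snap('wrist','w18');c=snap('scene','s18')
E
```

```text
time: 56.2
tool_pos: [0.5128, 0.3313, 0.1975]
tcp_rot: [-1.183, 1.245, -1.246]
wrist_force: [0.4, -0.1, -0.9]
width: 0.488
t 56.2 [0.5128 0.3313 0.1975] yaw -0.050 tilt [-0.001 -1.     0.002] w 0.488 F [ 0.4 -0.1 -0.9]
```

View pics/w18.png

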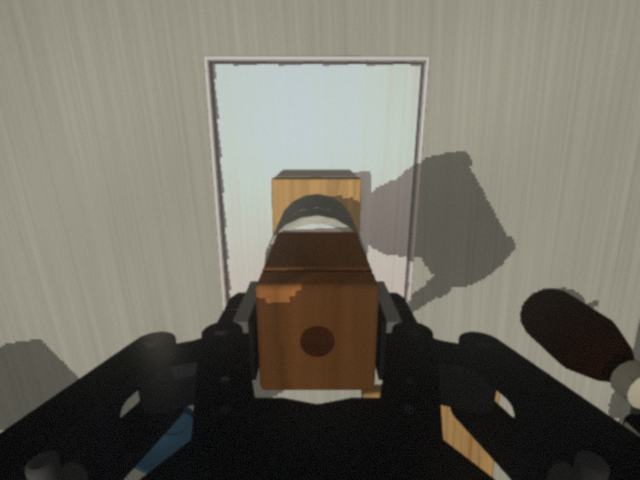

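View pics/s18.png

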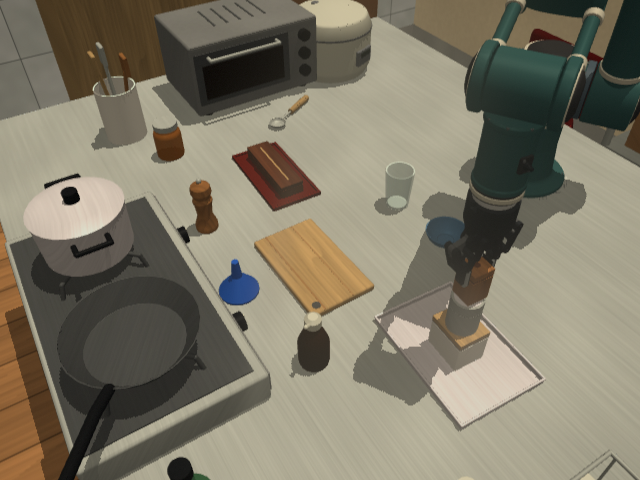

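The spice box is straight above the tin and aligned with it. Final descent.

```bash
python3 -m handwheel '[[0.001,0.003,0,0,0,0,0.3],[0,0.0015,0,0,0,0,0.3],[0,0,0,0,0,0,0.3],[0,0,0,0,0,0,0.3]]'; python3 st.py;python3 -m handwheel '[[0,0.0005,0,0,0,0,0.3],[0,0,0,0,0,0,0.3]]'; python3 st.py
```

```text
time: 56.8
tool_pos: [0.512, 0.3298, 0.1916]
tcp_rot: [-1.185, 1.246, -1.246]
wrist_force: [0.8, -0.1, -0.8]
width: 0.486
t 56.8 [0.512  0.3298 0.1916] yaw -0.050 tilt [ 0. -1. -0.] w 0.486 F [ 0.8 -0.1 -0.8]
time: 57.05
tool_pos: [0.512, 0.3299, 0.1912]
tcp_rot: [-1.185, 1.246, -1.246]
wrist_force: [0.0, -0.1, -0.8]
width: 0.493
t 57.05 [0.512  0.3299 0.1912] yaw -0.050 tilt [-0. -1. -0.] w 0.493 F [ 0.  -0.1 -0.8]
```

```bash
python3 -m handwheel '[[0,0.0007,0,0,0,0,0.3],[0,0.0003,0,0,0,0,0.3],[0,0,0,0,0,0,0.3]]'; python3 st.py;python3 -m handwheel '[[0,0.0006,0,0,0,0,0.3],[0,0,0,0,0,0,0.3]]'; python3 st.py
```

```text
time: 57.42
tool_pos: [0.5119, 0.3298, 0.1901]
tcp_rot: [-1.185, 1.246, -1.246]
wrist_force: [-0.6, 0.6, -1.2]
width: 0.489
t 57.425 [0.5119 0.3298 0.1901] yaw -0.050 tilt [ 0. -1. -0.] w 0.489 F [-0.6  0.6 -1.2]
time: 57.68
tool_pos: [0.5121, 0.3299, 0.1898]
tcp_rot: [-1.185, 1.246, -1.246]
wrist_force: [-0.6, 0.4, 0.1]
width: 0.489
t 57.675 [0.5121 0.3299 0.1898] yaw -0.050 tilt [-0. -1.  0.] w 0.489 F [-0.6  0.4  0.1]
```

```bash
python3 -m handwheel '[[0,0.0004,0,0,0,0,0.3],[0,0,0,0,0,0,0.3]]'; python3 st.py
```

```text
time: 57.92
tool_pos: [0.5122, 0.3299, 0.1898]
tcp_rot: [-1.184, 1.246, -1.246]
wrist_force: [-0.5, -1.2, 4.0]
width: 0.487
t 57.925 [0.5122 0.3299 0.1898] yaw -0.050 tilt [-0.    -1.     0.001] w 0.487 F [-0.5 -1.2  4. ]
```

```bash
python3 -m handwheel '[[0,-0.0003,0,0,0,0,0.55],[0,0,0,0,0,0,0.65],[0,0,0,0,0,0,0.75],[0,0,0,0,0,0,0.8],[0,-0.02,0,0,0,0,0.8],[0,-0.04,0,0,0,0,0.8],[0,-0.05,0,0,0,0,0.8],[0,-0.01,0,0,0,0,0.8]]'; python3 -m handwheel '[[0.03,0,0,0,0,0,1],[0.04,0,0,0,0,0,1],[0.02,0,0,0,0,0,1],[0,0,0,0,0,0,1],[0,0,0,0,0,0,1]]'; python3 st.py
python3 - <<'E'
from h import *
s=bot.read_state();c=snap('wrist','w19');W=cloud(c,s)
blobs(W,.21,.24,None,300);blobs(W,.065,.085,None,300);blobs(W,.14,.16,None,100)
snap('scene','s19');c=snap('top','t19');W=cloud(c);m=np.zeros((480,640),bool); m[140:330,130:530]=1
blobs(W,.21,.24,m,30);blobs(W,.1,.16,m,60);blobs(W,.028,.046,m,300)
E
```

```text
time: 58.92
tool_pos: [0.5142, 0.3312, 0.3166]
tcp_rot: [-1.175, 1.242, -1.246]
wrist_force: [0.7, 0.7, -0.5]
width: 0.797
time: 59.55
tool_pos: [0.5076, 0.2406, 0.3096]
tcp_rot: [-1.184, 1.246, -1.245]
wrist_force: [0.0, 0.6, 0.4]
width: 1.002
t 59.55 [0.5076 0.2406 0.3096] yaw -0.050 tilt [-0.001 -1.     0.   ] w 1.002 F [0.  0.6 0.4]
px [317.  98.] n 5089 z 221.8 c=(512.4,330.5) size=(41.6,42.0) ang=87.1 mean [512.3 330.8]
px [317. 147.] n 926 z 77.8 c=(510.7,300.4) size=(18.7,66.2) ang=87.1 mean [510.7 298.2]
px [626. 306.] n 4686 z 74.6 c=(856.2,106.2) size=(39.6,265.7) ang=8.7 mean [860.9  98.8]
px [527. 214.] n 958 z 74.7 c=(739.6,213.0) size=(52.8,37.3) ang=71.6 mean [733.5 216.6]
px [317. 139.] n 307 z 151.9 c=(511.0,305.4) size=(7.1,36.3) ang=87.1 mean [511.1 306.4]
px [161. 276.] n 34 z 223.2 c=(493.2,338.5) size=(29.2,6.0) ang=78.8 mean [493.8 340.2]
px [425. 159.] n 327 z 123.8 c=(763.2,-235.8) size=(43.2,45.3) ang=4.5 mean [ 761.  -233.5]
px [235. 170.] n 176 z 126.1 c=(748.6,213.5) size=(39.9,29.9) ang=58.8 mean [746.5 208.8]
px [461. 257.] n 2076 z 40.4 c=(539.2,-323.9) size=(201.8,60.5) ang=87.7 mean [ 538.8 -322.3]
```

View pics/w19.png

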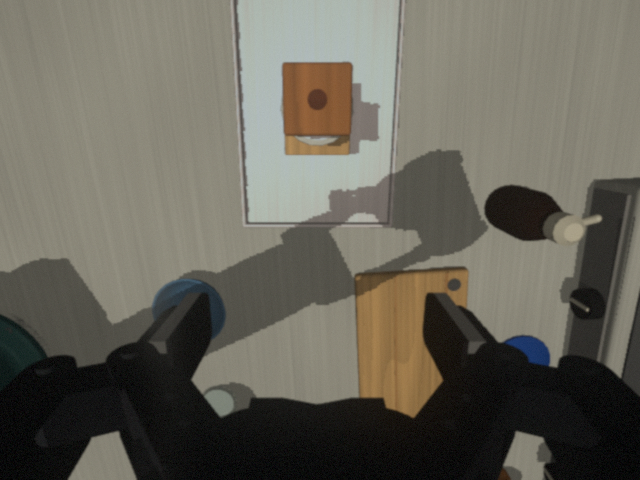

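View pics/s19.png

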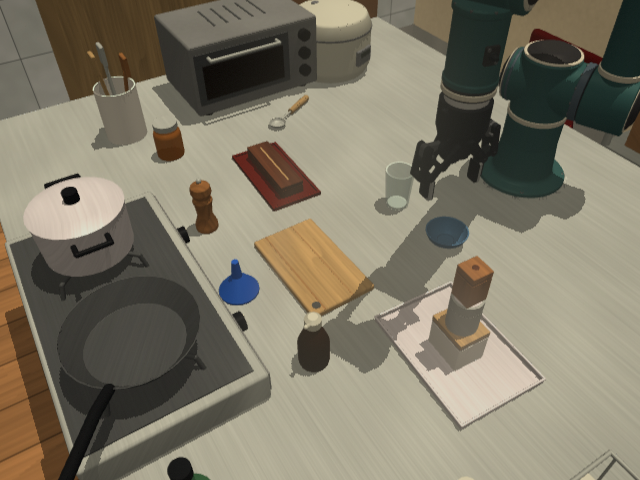

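The spice box is at (512.4, 330.5), concentric with the tin and food box. The case is centred, the bottle and mill have not moved, and the arm is clear. Handing in.

```bash
python3 -c "
from workcell import workorder
print(workorder.finish_job())"
```

```text
the job is handed in; nothing more can be done
None
```

The job is done and handed in at about 60 s of the 150 s allowed. I moved the food box, spice box and tin side by side onto the board. I then laid the case in the serving tray and restacked the three in the steel tray: food box, tin, spice box.

Last checks, all from the camera images:
- **Stack:** the spice box (512.4, 330.5 mm), tin (512.4, 330.6) and food box (512.2, 330.4) are in line. The steel tray's centre measured (512.3, 331.0). Three measurements of that centre agreed to about 1 mm, and the stack's sides are parallel to the tray's.
- **Case:** its centre is (540.2, −323.3) against the serving tray's (540.4, −323.5), at the same angle. The final top view put it at (539.2, −323.9), about 1 mm away, which is within calibration.
- **Bottle and mill:** their top-view positions are within 1 mm of where they started.

None of the checks failed. The highest contact force I saw was about 11 N at the wrist, while pressing the case down onto the serving tray.

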